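# Fit the grating disc to the slanted vegetable cutter

### The arm

A 7-joint arm with a two-finger parallel gripper is mounted at the origin on the work surface. World frame = base frame: x ahead of the robot, y to its left, z up, the work surface at z = 0. Lengths are in m, angles in rad, forces in N, time in s.
With the tool pointing down it reaches from about 0.4 to 0.875 m from the base axis. Payload 19.3 kg.
Tool frame: the origin (TCP) lies at the very end of the fingers, on their centre line; the grasp point (between the pads) lies 19 mm behind it; x points along the fingers, y is the direction in which the jaws open and shut, and the axes are right-handed (so a half turn about x gives the same grasp; the last joint's range is limited). The gripper opens to 85 mm and grips with 20 to 120 N. Pads are 22 mm wide; open, the fingers measure 114 mm over their backs; the gripper's body (76 mm by 85 mm) begins 54 mm behind the grasp point. The pads swing forward as they close: fully open they stand 13 mm farther back than shut.
Start: joints at [-1.2, 0.521, -0.036, 1.599, 0.021, 1.021, -0.113], TCP at [0.267, 0.565, 0.231] pointing down, gripper open.
Joint ranges: [-2.91, 2.91], [-0.3, 2.13], [-1.5, 1.42], [0.17, 2.43], [-1.26, 4.41], [0.16, 1.93], [-2.52, 2.52]. Speed limits (rad/s): [1.89, 1.89, 2.39, 2.39, 3.01, 3.01, 3.01].

### API

Orientations are given as [roll, pitch, yaw] about the fixed x, y, z axes, in that order (R = Rz(yaw) Ry(pitch) Rx(roll)).
In Python, from workcell import bot, grab_frame, job_done gives the robot as it stands.
- The arm moves only by the shell command python3 -m pendant 'ROWS' [OPENING] [FORCE]. ROWS is JSON, a list of rows, each a list of 4 numbers: the shift along the tool's x, y, z in mm, then the turn about the tool's x in degrees. A call has 1 to 12 rows; each row shifts and turns the commanded pose from where the row before left it, along the tool's axes as they then stand; what a row does not reach is not made up. A row lasts 1/8 s, in which the tool goes at most 62.5 mm and 10.7 degrees, less where a joint would pass 70% of its speed; a pose out of reach is approached as far as the arm can. A call is refused whole if a number of a shift passes 62.5 or a number of a turn 10.7, either way. A call with a gripper value outside its range is refused whole. OPENING is the opening, from -1 (shut) to 1 (fully open), set as the call begins (- or left out, the last holds). The fingers move at their own pace and stop on an object; FORCE is the grip in N (left out, the last holds). Time passes only in rows, so rows that do not move let the fingers close. It gives the time, the measured TCP pose, the force and the opening at its end, in the units of the state.
- bot.observe(): the state, without advancing time (a new reading comes with each control period).
- grab_frame(name): name is "side" or "top" or "wrist"; returns a dict with "img" (400x640x3 uint8, red, green, blue), "fovy" (degrees; the focal length in pixels is half the picture's height over the tangent of half this angle, whatever the lens; pixels are square), "cx", "cy" (the principal point, pixels), "R" (3x3) and "t" (3): a world point X has camera coordinates R X + t. Camera axes: x right, y down, z forward; pixel columns grow to the right and rows downward; lengths in m; the calibration is good to about 2 mm. A picture is of the moment at which its call begins. There is no depth.
- job_done(): hands the job in, once; it reports no verdict.
The state is a dict: "clock": time; "qpos": joint angles; "qd": joint speeds; "joint_efforts": joint torques, N m; "position": TCP position; "tool_rot": TCP orientation; "force": force on the tool from outside, world axes, zero at the start; "moment": the same for the moment, N m; "grip_width": finger opening in m.
Only numpy, scipy, OpenCV 4.12 (cv2) and the standard library are available. Lean on these libraries where they do the work, as an engineer would, in place of code of your own. Each camera call takes 0.05 s, during which the arm holds its last target.

### The job

Fit the grating disc (the one with the many small raised holes, not the slicing disc with one blade) to the slanted vegetable cutter: take it off its stand, lower it into the cutter's neck and turn it, pressing only lightly, until its lugs drop into the drive. Let go of it when it sits fully home on the neck, and leave the slicing disc, the can and the bowl where they are.

Things in the scene. Friction and masses are not known exactly. Their poses are not given: they have to be found in the camera images.
- grating_disc: Steel disc 120 mm across, 4 mm thick, 0.2 to 0.4 kg, its top covered in three circles of small raised round holes, with a grey wing grip on top and a hub with four lugs below. Origin: centre of the plate's underside; z up through the plate. At the start it lies level on stand_a, turned any way.
- grating_grip (a point): Middle of the grating disc's wing grip, 24 mm above the disc's origin. The wing is an upright flat block, 40 mm long (disc x), 16 mm thick (disc y), from 4 to 43 mm above the disc's origin.
- grating_lugs (a point): Middle of the bottom of the grating disc's lugs, 31 mm below the disc's origin. The hub is round, 41 mm across, down to 18 mm below the origin; from there to here four lugs form a cross along disc x and y, 34 mm tip to tip, each 9 mm thick.
- slicing_disc: The other disc, same size, hub and wing grip, but with a single straight blade and slot on top instead of the holes. It lies on the other stand and stays there.
- stand_a: Black plastic stand, fixed, that holds the grating disc: 130 mm square foot, upright tube 68 mm outside, 52 mm inside, rim 45 mm high. Origin: centre of the underside. A disc rests on the rim with its hub hanging inside.
- stand_b: The same kind of stand on the other side of the cutter, holding the slicing disc. Which side is which varies.
- cutter: White vegetable cutter, fixed, about 250 x 190 x 170 mm body, with a round aluminium bowl (148 mm across, 138 mm inside, its rim 4 mm beyond the neck's mouth) on a head that slants 30 degrees from vertical towards its front (-x). It stands with its front turned to the robot's left. Origin: on the table under the body.
- neck: Dark steel tube in the middle of the cutter's bowl, 54 mm outside, 44 mm inside. Origin: centre of its mouth, 190 mm above the table; z is its axis, pointing out of the mouth, 30 degrees from vertical, leaning to the cutter's front. When the disc is home it rests on this rim, the two origins together and the z axes alike.
- drive_face (a point): On the neck's axis 20 mm below the mouth: the tops of the drive's four square dogs, between them a cross slot 12 mm wide, 12.5 mm deep. The motor stopped at any angle, not measured; gears hold it up to 0.2 N m. The lugs fit at four angles a quarter turn apart, within 5 degrees; until then they stand on the dogs and the disc is 11 mm too high.
- sauce_can: Loose food can, 74 mm across, 110 mm high; leave alone. Origin: centre of its underside.
- prep_bowl: Loose steel bowl, 140 mm across, 60 mm high; leave alone. Origin: centre of its underside.
Not all that is in view belongs to the job. What is shaped like the stand_a but red is not meant.

How it is judged:
On the way:
1. the grating disc is lifted clear of its stand (z of grating_disc in the frame of stand_a above 0.085 m), for 0.1 s.
At the end, for the whole second after the job is handed in: The grating disc lies flat on the neck's rim with its lugs in the drive: origin within 5 mm of the neck's and at most 3 mm above it along the axis, axes within 4 degrees, wing grip upwards, at rest; slicing disc within 20 mm and can and bowl within 30 mm of where they stood (z of grating_disc in the frame of neck between -0.004 and 0.003 m and distance between grating_disc and neck below 0.005 m and angle between the z axis of grating_disc and the z axis of neck, either way round below 0.07 rad and angle between grating_disc's own z axis and vertical below 0.8 rad and linear speed of grating_disc below 0.01 m/s and distance of slicing_disc from where it was at the start of the episode below 0.02 m and distance of each of sauce_can, prep_bowl from where it was at the start of the episode below 0.03 m); the robot touches nothing.
It fails at once if the disc is pressed against the cutter with more than 45 N (contact force between grating_disc and cutter above 45 N).
It fails at once if the slicing disc is moved from its stand (distance of slicing_disc from where it was at the start of the episode above 0.04 m).
It fails at once if the can or the bowl is moved (distance of any of sauce_can, prep_bowl from where it was at the start of the episode above 0.05 m).
It also fails if it takes over 64 s, if anything falls off the work surface, if the arm or the gripper's body presses on something with over 40 N, if the wrist force passes 120 N, or if a joint passes its speed limit or range.

## Working session

There is one attempt and no reset: what is moved stays moved. The work goes in short steps, Python scripts to look and compute and a shell command to move; the robot and the scene stay as the last step left them, time stands still between calls to the robot, and variables do not carry over. Pictures are saved under pics/ and viewed, and the job is handed in when it is done.

```bash
ls; mkdir -p pics
python3 - <<'E'
from workcell import bot, grab_frame
import cv2
s=bot.observe(); print({k:s[k] for k in ('clock','position','tool_rot','force','grip_width')})
for n in ("side","top","wrist"):
    f=grab_frame(n); cv2.imwrite(f"pics/{n}0.png",f["img"][:,:,::-1]); print(n,f["fovy"],f["cx"],f["cy"],f["R"],f["t"])
E
```

```text
pics
{'clock': 0.0, 'position': array([0.26653251, 0.56494257, 0.23072074]), 'tool_rot': array([-1.51500683,  1.56963851, -1.9558279 ]), 'force': array([-0.09197057,  0.26325877, -0.50580011]), 'grip_width': 0.08521663763550623}
side 43.84641541719791 318.2678726364459 203.22850276184477 [[-0.72614032 -0.68752584 -0.00533506]
 [-0.33084232  0.356205   -0.8738772 ]
 [ 0.60271353 -0.6327924  -0.48611746]] [0.45158134 0.26992935 1.47830297]
top 47.748518339282114 314.40883554200093 203.37695454758483 [[-0.06972144 -0.99755271  0.00524426]
 [-0.97564894  0.06709271 -0.20882459]
 [ 0.20796168 -0.01967611 -0.97793905]] [0.12664209 0.53662347 1.19904392]
wrist 67.77781603090692 314.98980057969175 201.95319502851135 [[ 0.42600363  0.90472044 -0.00135175]
 [ 0.86008112 -0.40451998  0.31084411]
 [ 0.28068021 -0.13358333 -0.95045995]] [-0.62389012 -0.04058822  0.38004955]
```

View pics/side0.png

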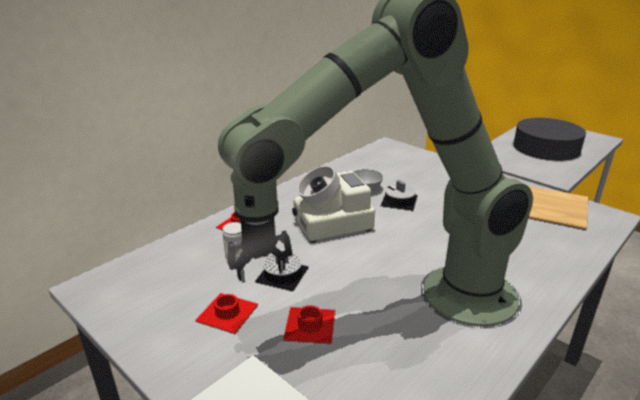

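View pics/top0.png

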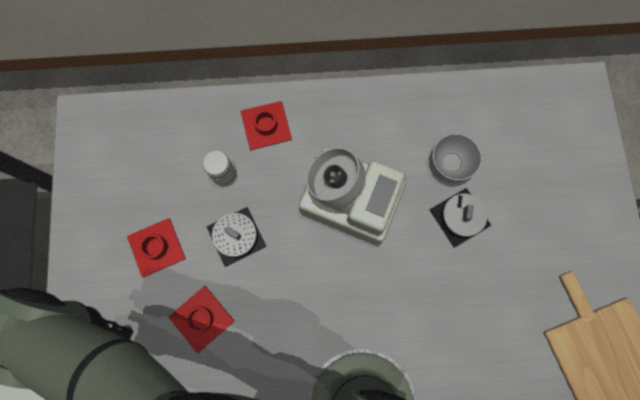

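View pics/wrist0.png

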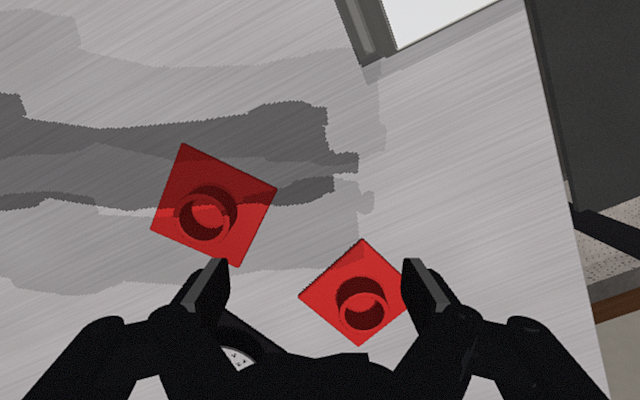

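The side view is partly blocked by the gripper. In the top view the grating disc is at (235,235), the can at (218,167), the neck at (335,177), the cutter's bowl rim around (336,178), the slicing disc at (465,213) and the prep bowl at (455,157). I'll zoom in to measure.

Run:
```python
import cv2,numpy as np
t=cv2.imread('pics/top0.png')
a=cv2.resize(t[195:275,190:280],None,fx=6,fy=6,interpolation=cv2.INTER_CUBIC)
cv2.imwrite('pics/za.png',a)
b=cv2.resize(t[135:250,290:415],None,fx=6,fy=5,interpolation=cv2.INTER_CUBIC)
b=cv2.resize(t[135:250,290:415],None,fx=5,fy=5,interpolation=cv2.INTER_CUBIC)
cv2.imwrite('pics/zb.png',b)
s=cv2.imread('pics/side0.png')
cv2.imwrite('pics/zc.png',cv2.resize(s[150:290,220:390],None,fx=4,fy=4,interpolation=cv2.INTER_CUBIC))
```

```text
(no output)
```

View pics/za.png

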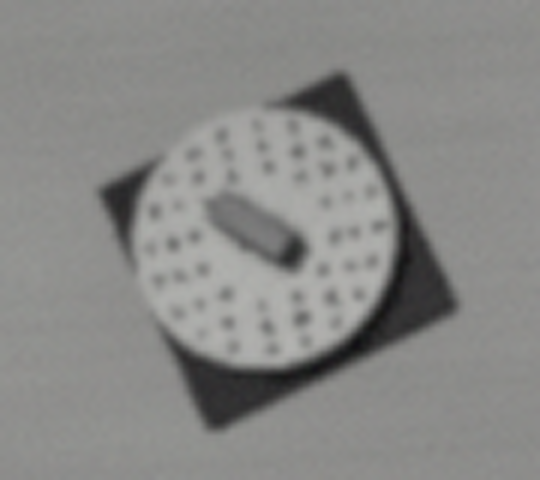

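View pics/zb.png

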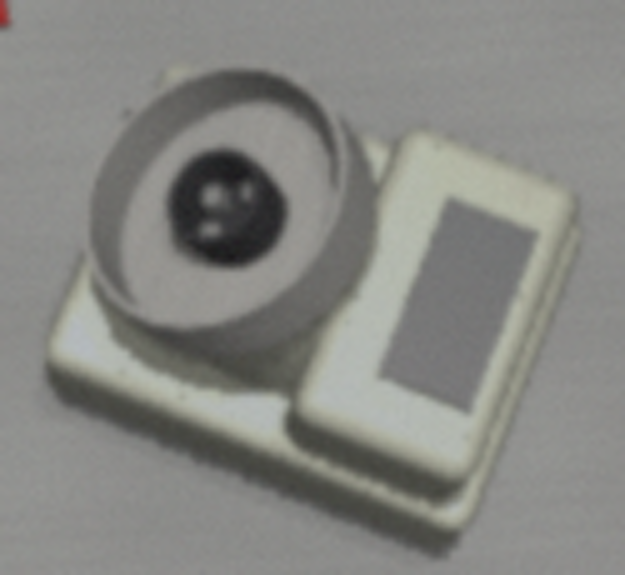

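View pics/zc.png

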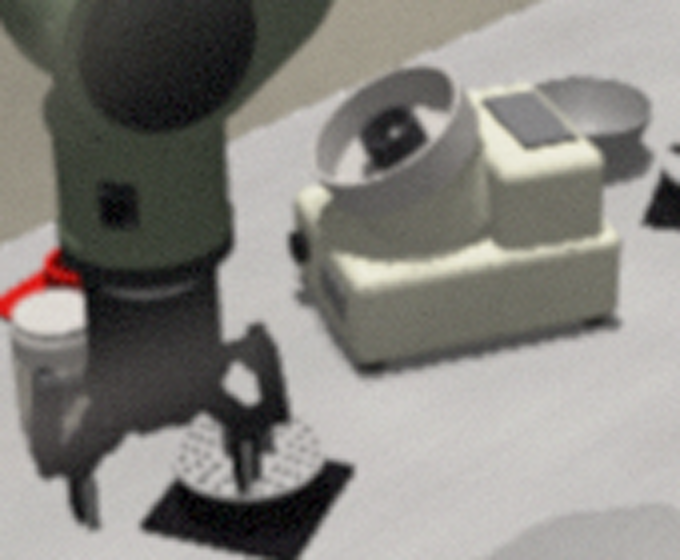

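```bash
cat > h.py <<'E'
import numpy as np,cv2
from workcell import bot,grab_frame
from scipy.spatial.transform import Rotation as Ro
def save(n,name):
    f=grab_frame(n); cv2.imwrite(f"pics/{name}.png",f["img"][:,:,::-1]); np.savez(f"pics/{name}.npz",**{k:f[k] for k in("fovy","cx","cy","R","t")}); return f
def foc(f): return 200/np.tan(np.radians(float(f["fovy"]))/2)
def ray(f,u,v):
    d=np.array([(u-f["cx"])/foc(f),(v-f["cy"])/foc(f),1.]); R=np.array(f["R"]); return -R.T@np.array(f["t"]),R.T@d
def onz(f,u,v,z):
    c,d=ray(f,u,v); return c+d*(z-c[2])/d[2]
def onplane(f,u,v,p,n):
    c,d=ray(f,u,v); return c+d*(np.dot(p-c,n)/np.dot(d,n))
def proj(f,X):
    c=np.array(f["R"])@X+np.array(f["t"]); return c[:2]/c[2]*foc(f)+[f["cx"],f["cy"]]
def st():
    s=bot.observe(); R=Ro.from_euler('xyz',s["tool_rot"]).as_matrix()
    print('t',round(float(s["clock"]),2),'pos',np.round(s["position"],4),'x',np.round(R[:,0],3),'y',np.round(R[:,1],3),'z',np.round(R[:,2],3),'F',np.round(s["force"],1),'M',np.round(s["moment"],2),'w',round(float(s["grip_width"]),4)); return s,R
E
python3 - <<'E'
from h import *
f=save("top","top1"); s,R=st()
img=f["img"].astype(int); g=img.sum(2)
A=lambda x,y:(190+x/6-.4,195+y/6-.4)
print('disc centre top z=.049',onz(f,*A(268,238),.049))
print('wing top corners z=.088',[np.round(onz(f,*A(*p),.088),4) for p in((222,187),(203,214),(274,252),(296,229))])
B=lambda x,y:(290+x/5-.4,135+y/5-.4)
print('neck',onz(f,*B(227,208),.19))
p=[onz(f,*B(*q),.17) for q in((447,197),(540,232),(378,375),(470,412))]; print(np.round(p,3))
print('base',onz(f,*B(50,350),.08),onz(f,*B(450,525),.08))
print('can',onz(f,217,160,.11),'bowl',onz(f,455,157,.06),'slic',onz(f,466,213,.05))
E
```

```text
t 0.2 pos [0.2666 0.5651 0.231 ] x [-0.    -0.001 -1.   ] y [ 0.427  0.904 -0.001] z [ 0.904 -0.427  0.   ] F [-0.5 -0.8  0. ] M [-0.    0.02 -0.02] w 0.0855
disc centre top z=.049 [0.47407474 0.31516079 0.049     ]
wing top corners z=.088 [array([0.4924, 0.3285, 0.088 ]), array([0.4808, 0.3373, 0.088 ]), array([0.4616, 0.3064, 0.088 ]), array([0.4712, 0.2963, 0.088 ])]
neck [0.58166599 0.035519   0.19      ]
[[ 0.585 -0.079  0.17 ]
 [ 0.564 -0.124  0.17 ]
 [ 0.495 -0.035  0.17 ]
 [ 0.473 -0.079  0.17 ]]
base [0.53843174 0.13015682 0.08      ] [ 0.42802099 -0.0777306   0.08      ]
can [0.67065407 0.34519033 0.11      ] bowl [ 0.65015019 -0.31796587  0.06      ] slic [ 0.48914443 -0.33015484  0.05      ]
```

Run:
```python
from h import *
s,R=st(); f=save("wrist","w1"); c=-f["R"].T@f["t"]
print('cam in tool',R.T@(c-s["position"]),'fwd in tool',R.T@f["R"][2],'right',R.T@f["R"][0], s["qpos"])
```

```text
t 0.2 pos [0.2666 0.5651 0.231 ] x [-0.    -0.001 -1.   ] y [ 0.427  0.904 -0.001] z [ 0.904 -0.427  0.   ] F [-0.5 -0.8  0. ] M [-0.    0.02 -0.02] w 0.0855
cam in tool [-0.14221117 -0.00052104 -0.08002354] fwd in tool [ 9.50480183e-01 -1.16996893e-04  3.10785149e-01] right [ 3.59614449e-04  9.99999674e-01 -7.23360023e-04] [-1.20020796  0.52179503 -0.03632938  1.59976139  0.02120005  1.02108941
 -0.11280337]
```

```bash
python3 -m pendant '[[-8,0,0,10],[-8,0,0,10],[-8,0,0,10],[-8,0,0,10],[-8,0,0,10],[-8,0,0,10],[-8,0,0,10],[-8,0,0,10],[-6,0,0,10.5],[0,0,0,0]]'
python3 - <<'E'
from h import *
s,R=st(); print(1000*R.T@(np.array([.585,.035,.30])-s["position"]), s["qpos"])
E
```

```text
clock: 1.5
position: [0.2665, 0.5654, 0.3015]
tool_rot: [2.574, 1.57, 0.554]
force: [0.0, 0.4, -0.4]
grip_width: 0.0853
t 1.5 pos [0.2665 0.5654 0.3015] x [ 0.  0. -1.] y [ 0.901 -0.434  0.   ] z [-0.434 -0.901 -0.   ] F [ 0.   0.4 -0.4] M [ 0.02  0.02 -0.01] w 0.0853
[  1.46617864 516.91970176 339.92167685] [-1.45935898  0.48085827  0.35240853  1.52823774 -0.17451712  1.16326357
 -1.52285614]
```

```bash
python3 -m pendant '[[0,47,31,0],[0,47,31,0],[0,47,31,0],[0,47,31,0],[0,47,31,0],[0,47,31,0],[0,47,31,0],[0,47,31,0],[0,47,31,0],[0,47,31,0],[0,47,30,0],[0,0,0,0]]'
python3 - <<'E'
from h import *
s,R=st(); print(1000*R.T@(np.array([.585,.035,.30])-s["position"]), s["qpos"])
E
```

```text
clock: 3.0
position: [0.5855, 0.0298, 0.3008]
tool_rot: [0.408, 1.569, -1.613]
force: [-1.0, 0.8, 0.7]
grip_width: 0.0855
t 3.0 pos [0.5855 0.0298 0.3008] x [-0.    -0.002 -1.   ] y [ 0.9   -0.435  0.001] z [-0.435 -0.9    0.002] F [-1.   0.8  0.7] M [0.07 0.01 0.  ] w 0.0855
[ 0.80249685 -2.73605762 -4.45909498] [-0.52484654  0.43722664  0.53270498  1.64036006 -0.2378228   1.12974027
 -0.38150923]
```

Run:
```python
from h import *
f=save("wrist","w2"); g=save("side","s2"); save("top","top2")
i=cv2.imread('pics/w2.png'); print(f["img"].shape)
```

```text
(400, 640, 3)
```

View pics/w2.png

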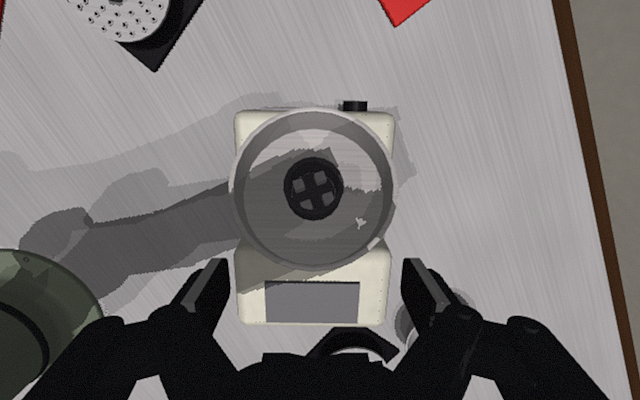

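View pics/s2.png

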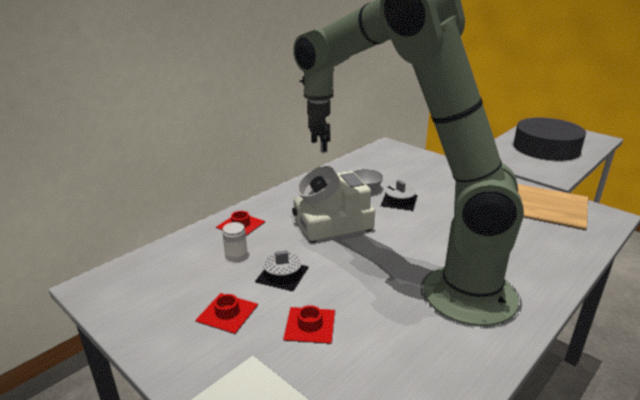

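The wrist view looks almost straight down the neck, at (313,188), and the four dogs are visible with the cross slot turned some 15–20° in the image. Next I'll zoom in and fit circles.

Run:
```python
from h import *
i=cv2.imread('pics/w2.png')
z=i[150:226,275:351]; z=cv2.convertScaleAbs(z,alpha=2.2,beta=0)
cv2.imwrite('pics/zd.png',cv2.resize(z,None,fx=7,fy=7,interpolation=cv2.INTER_CUBIC))
z=i[95:280,220:405]
cv2.imwrite('pics/ze.png',cv2.resize(z,None,fx=3.2,fy=3.2,interpolation=cv2.INTER_CUBIC))
f=np.load('pics/w2.npz')
g=cv2.cvtColor(i,cv2.COLOR_BGR2GRAY)
m=((g<60)*255).astype(np.uint8); m[:, :270]=0; m[:,360:]=0; m[:145]=0; m[235:]=0
cs,_=cv2.findContours(m,cv2.RETR_EXTERNAL,cv2.CHAIN_APPROX_NONE)
c=max(cs,key=cv2.contourArea); print(cv2.fitEllipse(c),cv2.contourArea(c))
```

```text
((312.9399719238281, 187.8615264892578), (58.78022766113281, 62.83241653442383), 0.1643054187297821) 2896.5
```

View pics/zd.png

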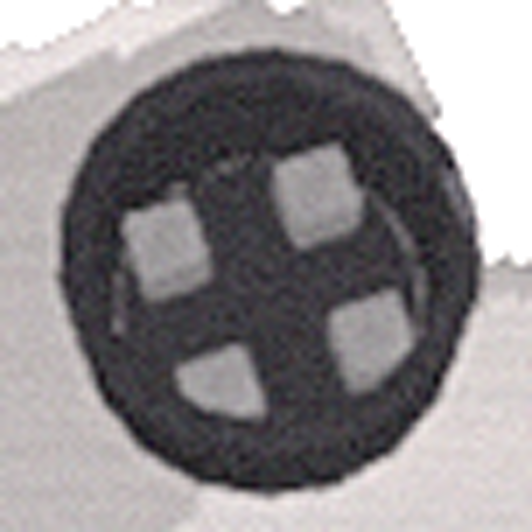

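View pics/ze.png

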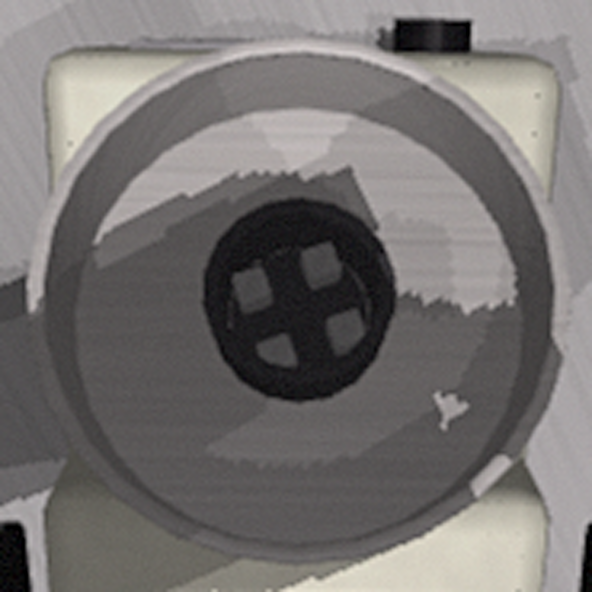

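```bash
cat > m.py <<'E'
from h import *
from scipy.optimize import least_squares
f=np.load('pics/w2.npz'); i=cv2.imread('pics/w2.png')
a,b=onz(f,265,281.5,.17),onz(f,359,283,.17); c_,d_=onz(f,264.5,322,.17),onz(f,358,323.5,.17)
for u in (b-a,d_-c_): print('panel y dir',np.degrees(np.arctan2(u[1],u[0])),np.linalg.norm(u))
E_=lambda x,y:(220+x/3.2-.35,95+y/3.2-.35)
pts=[E_(*p) for p in((308,37),(27,305),(568,300),(300,562))]
for th in (64,):
    fd=np.array([np.cos(np.radians(th)),np.sin(np.radians(th)),0]); n=fd*.5+np.array([0,0,np.sqrt(.75)]); yd=np.cross(n,np.array([0,0,1.])); yd/=np.linalg.norm(yd); ud=np.cross(yd,n)
    N0=np.array([.5817,.0355,.19])
    P=[onplane(f,*p,N0+.004*n,n)-N0 for p in pts]
    print('rim (lateral,up)',[np.round([1e3*p@yd,1e3*p@ud],1) for p in P])
    g=cv2.cvtColor(i,cv2.COLOR_BGR2GRAY); m=((g<60)*255).astype(np.uint8); m[:, :270]=0; m[:,360:]=0; m[:145]=0; m[235:]=0
    c=max(cv2.findContours(m,cv2.RETR_EXTERNAL,cv2.CHAIN_APPROX_NONE)[0],key=cv2.contourArea)[:,0]
    Q=np.array([onplane(f,*p,N0,n)-N0 for p in c])@np.array([yd,ud]).T
    print('neck ext mm',Q.min(0)*1e3,Q.max(0)*1e3)
    D=lambda x,y:(275+x/7-.43,150+y/7-.43)
    q=[(onplane(f,*D(*p),N0-.02*n,n)-N0)@np.array([yd,ud]).T*1e3 if 0 else np.array([(onplane(f,*D(*p),N0-.02*n,n)-N0)@yd,(onplane(f,*D(*p),N0-.02*n,n)-N0)@ud])*1e3 for p in((168,250),(317,195),(370,340),(218,387))]
    print('dogs',np.round(q,1))
    # slot edge lines
    for s,e in (((125,225),(185,205)),((275,165),(340,148)),((155,298),(212,280)),((300,248),(362,228)),((195,205),(213,282)),((275,165),(300,248))):
        S,T=[onplane(f,*D(*p),N0-.02*n,n) for p in(s,e)]; v=T-S; print(np.degrees(np.arctan2(v@ud,v@yd)))
    print('yd',yd,'ud',ud)
g=np.load('pics/top2.npz')
E
python3 m.py
```

```text
panel y dir -26.85911157807515 0.09952493515357733
panel y dir -26.93198738712327 0.10410935731909186
rim (lateral,up) [array([  6.4, -83.1]), array([-70.2,  -2.6]), array([77.8, -4.6]), array([ 4.7, 65.7])]
neck ext mm [-22.67778143 -34.78637093] [30.74427573 23.07970958]
dogs [[-10.  -13.5]
 [ 10.5 -21.4]
 [ 17.7  -0.9]
 [ -2.9   5.7]]
-19.37369590694034
-15.48164764678744
-18.280735050428316
-18.65048737412018
76.66703250313819
73.66533433662416
yd [ 0.89879405 -0.43837115  0.        ] ud [-0.37964055 -0.77837848  0.5       ]
```

```bash
cat >> m.py <<'E'
print('----')
th=63.1
def frame(th):
    fd=np.array([np.cos(np.radians(th)),np.sin(np.radians(th)),0]); n=fd*.5+np.array([0,0,np.sqrt(.75)]); yd=np.cross(n,np.array([0,0,1.])); yd/=np.linalg.norm(yd); return fd,n,yd,np.cross(yd,n)
fd,n,yd,ud=frame(th)
for nm,N in (('a',np.array([.5888,.0412,.19])),('b',np.array([.5862,.0392,.19]))):
  t=np.linspace(0,2*np.pi,73)
  for im,ff in (('top',g),('wrist',f),('side',np.load('pics/s2.npz'))):
    for R_,h in((.074,.004),(.027,0)):
      pr=np.array([proj(ff,N+h*n+R_*(np.cos(k)*yd+np.sin(k)*ud)) for k in t]); print(nm,im,R_,pr.min(0),pr.max(0))
E
python3 m.py|sed -n '/----/,$p'
python3 - <<'E'
import cv2
t=cv2.imread('pics/top2.png'); cv2.imwrite('pics/zf.png',cv2.resize(t[140:220,295:375],None,fx=7,fy=7,interpolation=cv2.INTER_CUBIC))
t=cv2.imread('pics/s2.png'); cv2.imwrite('pics/zg.png',cv2.resize(t[150:220,290:360],None,fx=8,fy=8,interpolation=cv2.INTER_CUBIC))
E
```

```text
----
a top 0.074 [305.78747712 146.63988246] [359.37605113 200.29687097]
a top 0.027 [322.86945768 163.92818391] [342.36704812 183.43535756]
a wrist 0.074 [226.87159237 105.87357269] [398.27517639 271.88168477]
a wrist 0.027 [282.08000925 156.06343977] [343.59234265 215.59790057]
a side 0.074 [297.54608955 165.25091783] [335.29812313 196.040848  ]
a side 0.027 [309.88795878 175.56533742] [323.63480009 186.79271127]
b top 0.074 [306.62988353 147.55722811] [360.29061072 201.27651472]
b top 0.027 [323.73151211 164.86138572] [343.25526221 184.39111403]
b wrist 0.074 [225.47660164 109.22708741] [396.28749281 275.02777961]
b wrist 0.027 [280.52199355 159.31672693] [341.82228977 218.77887647]
b side 0.074 [298.4784878  165.28638563] [336.26231205 196.08335575]
b side 0.027 [310.828234   175.60302225] [324.58662213 186.83295981]
```

View pics/zf.png

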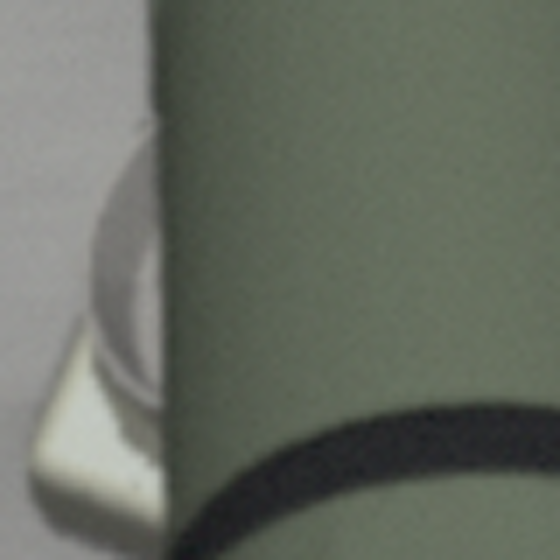

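View pics/zg.png

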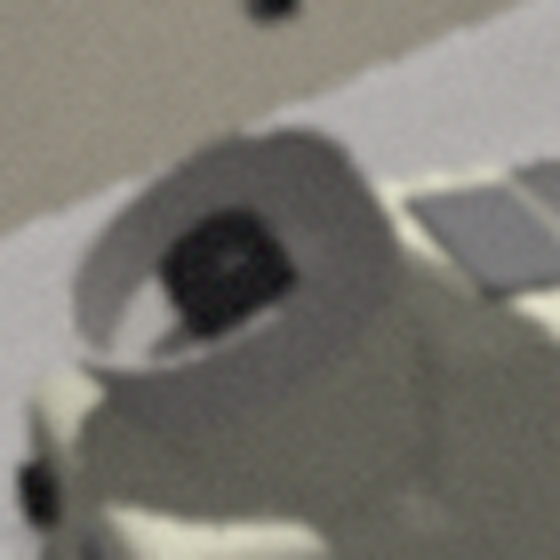

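```bash
python3 -m pendant '[[0,-37,-35,0],[25,-37,-35,0],[26,-37,-35,0],[26,-37,-35,0],[26,-37,-35,0],[26,-37,-35,6.5],[0,0,0,0]]'
python3 - <<'E'
from h import *
s,R=st(); f=save("wrist","w3")
E
```

```text
clock: 4.03
position: [0.4719, 0.3246, 0.1702]
tool_rot: [-0.776, 1.567, -2.902]
force: [0.2, -0.2, 1.2]
grip_width: 0.0854
t 4.03 pos [0.4719 0.3246 0.1702] x [-0.003 -0.001 -1.   ] y [ 0.85  -0.526 -0.002] z [-0.526 -0.85   0.002] F [ 0.2 -0.2  1.2] M [-0.03 -0.02 -0.01] w 0.0854
```

View pics/w3.png

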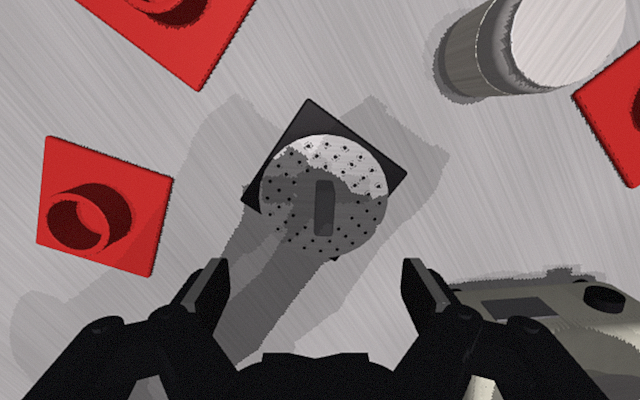

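The grating disc lies level with its centre near (323,196), and the wing runs from about (324,180) to (324,236), nearly parallel to tool z.

Run:
```python
import cv2
i=cv2.imread('pics/w3.png')[125:270,245:405]
cv2.imwrite('pics/zh.png',cv2.resize(cv2.convertScaleAbs(i,alpha=1.8),None,fx=4,fy=4,interpolation=cv2.INTER_CUBIC))
```

```text
(no output)
```

View pics/zh.png

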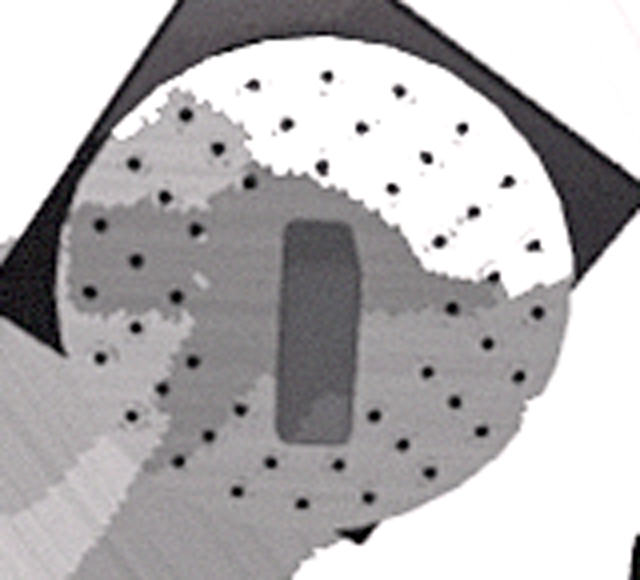

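Run:
```python
from h import *
f=np.load('pics/w3.npz'); s,R=st(); H=lambda x,y:(245+x/4-.4,125+y/4-.4)
T=lambda P:np.round(1e3*R.T@(P-s["position"]),1)
W=[onz(f,*H(*p),.088) for p in((284,224),(348,224),(352,442),(277,442))]
print([T(p) for p in W]); m=np.mean(W,0); print('wing c',m,T(m)); 
v=W[0]-W[3]; print(np.degrees(np.arctan2(v[1],v[0])))
for p in((58,270),(574,270),(315,36)): print(T(onz(f,*H(*p),.049)))
for nm in('top2','s2'):
  g=np.load(f'pics/{nm}.npz'); print(nm,proj(g,np.array([m[0],m[1],.049])),proj(g,np.array([m[0],m[1],.088])))
```

```text
t 4.08 pos [0.4737 0.3222 0.1714] x [-0.002 -0.001 -1.   ] y [ 0.849 -0.528 -0.001] z [-0.528 -0.849  0.002] F [-0.2 -0.7  0.3] M [-0.01 -0.03  0.02] w 0.0853
[array([ 83.4,  -2.6, -24.1]), array([ 83.4,   9.8, -24.2]), array([83.4, 11.5, 22. ]), array([83.4, -3.9, 22. ])]
wing c [0.47719898 0.32111052 0.088     ] [83.4  3.7 -1.1]
56.52470768175239
[122.4 -54.6  -3.3]
[122.3  64.2  -3.7]
[122.3   4.  -56.2]
top2 [232.06603228 233.29125424] [229.53838663 231.18560913]
s2 [280.82097265 262.51982437] [280.28586305 252.11678037]
```

```bash
python3 -m pendant '[[39,4,3,0],[39,0,0,0],[38,0,0,0],[0,0,0,0],[0,0,0,0]]' && python3 -m pendant '[[0,0,0,0],[0,0,0,0],[0,0,0,0],[0,0,0,0],[0,0,0,0],[0,0,0,0]]' -1 20; python3 -c "
from h import *
st(); save('wrist','w4')"
```

```text
clock: 4.7
position: [0.4784, 0.3153, 0.058]
tool_rot: [2.74, 1.569, 0.607]
force: [-0.0, -0.6, 0.8]
grip_width: 0.0853
clock: 5.45
position: [0.4777, 0.3154, 0.0566]
tool_rot: [-2.534, 1.57, 1.615]
force: [-2.2, 0.1, 6.7]
grip_width: 0.0156
t 5.45 pos [0.4777 0.3154 0.0566] x [-0.  0. -1.] y [ 0.846 -0.534 -0.   ] z [-0.534 -0.846 -0.   ] F [-2.2  0.1  6.7] M [ 0.01  0.43 -0.05] w 0.0156
```

View pics/w4.png

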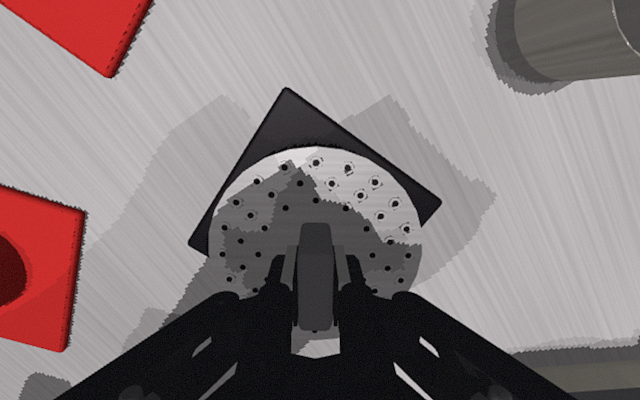

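```bash
python3 - <<'E'
from h import *
f=np.load('pics/w4.npz'); s,R=st()
for p in((208.5,238),(422,238),(316,146.5)): print(np.round(1e3*R.T@(onz(f,*p,.049)-s["position"]),1))
E
python3 -m pendant '[[-6,0,0,0],[-10,0,0,0],[-9,0,0,0],[0,0,0,0]]'; python3 -c "
from h import *
st()"
```

```text
t 5.5 pos [0.4776 0.3154 0.0565] x [-0.  0. -1.] y [ 0.846 -0.534 -0.   ] z [-0.534 -0.846 -0.   ] F [-1.9  0.5  7.1] M [ 0.02  0.43 -0.06] w 0.016
[  7.5 -58.8  -9.2]
[ 7.5 58.8 -9.3]
[  7.5   0.3 -59.3]
clock: 6.0
position: [0.478, 0.3156, 0.0822]
tool_rot: [2.818, 1.569, 0.684]
force: [-0.6, -0.1, -4.1]
grip_width: 0.0156
t 6.0 pos [0.478  0.3156 0.0822] x [ 0.001  0.001 -1.   ] y [ 0.846 -0.534  0.   ] z [-0.534 -0.846 -0.001] F [-0.6 -0.1 -4.1] M [ 0.02 -0.03 -0.01] w 0.0156
```

```bash
python3 -m pendant '[[0,0,-5,0],[0,0,-5,0],[0,0,-5,0],[0,0,-5,0],[0,0,0,0]]'; python3 -c "
from h import *
st(); save('wrist','w5');save('side','s5')"
```

```text
clock: 6.62
position: [0.4885, 0.3325, 0.0811]
tool_rot: [1.623, 1.571, -0.51]
force: [-1.0, -1.0, -3.7]
grip_width: 0.0157
t 6.62 pos [0.4885 0.3325 0.0811] x [ 0. -0. -1.] y [ 0.846 -0.534  0.   ] z [-0.534 -0.846 -0.   ] F [-1.  -1.  -3.7] M [-0.23  0.23 -0.02] w 0.0157
```

View pics/w5.png

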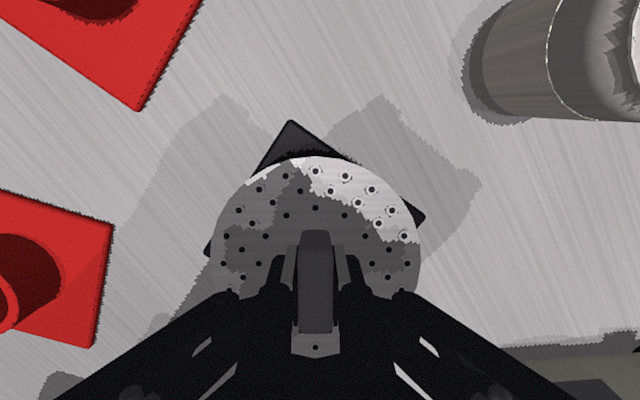

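The disc has begun to pivot: its far edge dropped from row 146 to 156, at only 1–2 N. I'll continue.

```bash
python3 -m pendant '[[0,0,-5,0],[0,0,-5,0],[0,0,-5,0],[0,0,-5,0],[0,0,0,0],[0,0,0,0]]'; python3 -c "
from h import *
st(); save('wrist','w6');save('side','s6')
i=cv2.imread('pics/s6.png'); cv2.imwrite('pics/s6z.png',cv2.resize(i[180:310,210:360],None,fx=4,fy=4,interpolation=cv2.INTER_CUBIC))"
```

```text
clock: 7.48
position: [0.4992, 0.3494, 0.0813]
tool_rot: [2.959, 1.57, 0.825]
force: [-0.8, -1.2, -2.7]
grip_width: 0.0156
t 7.47 pos [0.4992 0.3494 0.0813] x [ 0.     0.001 -1.   ] y [ 0.846 -0.534  0.   ] z [-0.534 -0.846 -0.001] F [-0.8 -1.2 -2.7] M [-0.14  0.06 -0.01] w 0.0156
```

View pics/w6.png

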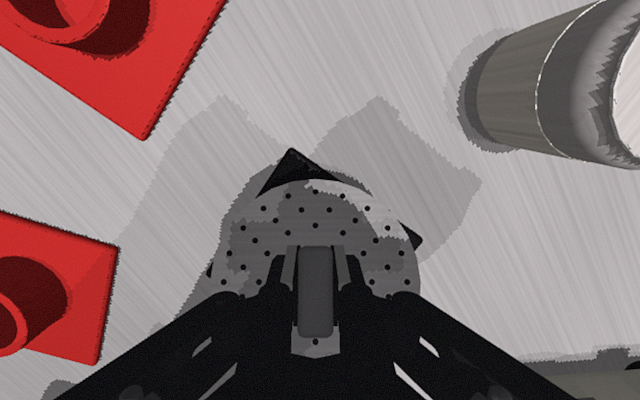

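View pics/s6z.png

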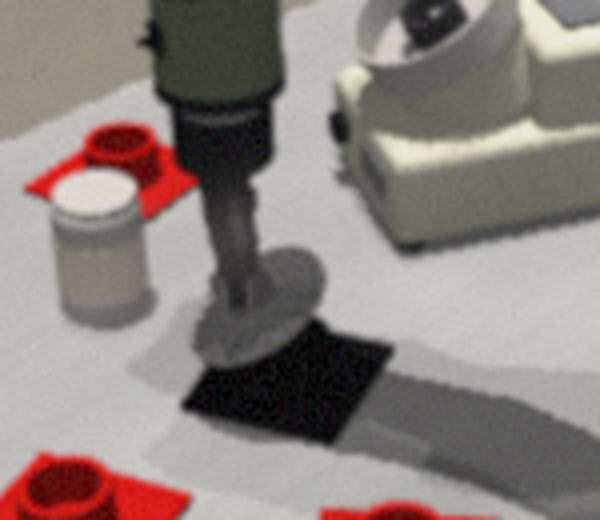

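```bash
cat > tilt.py <<'E'
from h import *
from scipy.optimize import least_squares
f4=np.load('pics/w4.npz')
A=[(316,162),(347,168),(284,167),(375,182),(257,182),(331,183),(300,183),(316,200),(346,208),(285,208),(395,204),(236,203)]
# camera in tool constant: tool pose at w4
R4=np.array([[0,.846,-.534],[0,-.534,-.846],[-1,0,0.]]); p4=np.array([.4776,.3154,.0565])
Q=[R4.T@(onz(f4,*a,.049)-p4) for a in A]   # tool coords, plate at z .049
# camera extrinsics in tool
Rc=f4["R"]@R4; tc=f4["R"]@p4+f4["t"]
def fit(B,idx=None):
    idx=range(len(B)) if idx is None else idx
    def pr(X):
        c=Rc@X+tc; return c[:2]/c[2]*foc(f4)+[f4["cx"],f4["cy"]]
    def model(x,P):
        th,dx,dz,dy=x; G=np.array([-.019,0,0]); d=P-G
        M=Ro.from_rotvec([0,th,0]).as_matrix(); return G+M@d+np.array([dx,dy,dz])
    r=least_squares(lambda x:np.ravel([pr(model(x,Q[i]))-np.array(b) for i,b in zip(idx,B)]),[0.3,0,0,0])
    print('theta deg',np.degrees(r.x[0]),'shift mm',r.x[1:]*1e3,'rms px',np.sqrt(2*r.cost/len(B)))
    o4=np.array([.0115,0.,.0007]); O=model(r.x,o4); print('disc origin in tool mm',O*1e3); return r.x
E
python3 - <<'E'
import cv2
a=cv2.imread('pics/w4.png')[140:240,200:430]; b=cv2.imread('pics/w6.png')[165:265,200:430]
import numpy as np
cv2.imwrite('pics/cmp.png',cv2.resize(cv2.convertScaleAbs(np.vstack([a,b]),alpha=1.6),None,fx=3,fy=3,interpolation=cv2.INTER_CUBIC))
E
```

```text
(no output)
```

View pics/cmp.png

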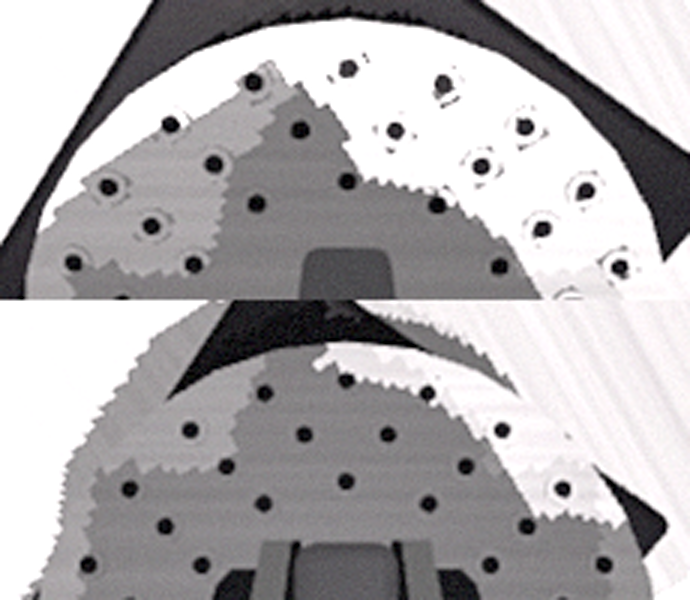

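```bash
cat >> tilt.py <<'E'
Z4=[(348,68),(443,84),(253,82),(525,127),(170,124),(586,191),(108,187),(395,131),(301,129),(481,166),(213,163),(347,181),(437,205),(256,204),(73,263),(619,267)]
Q=[R4.T@(onz(f4,200+x/3-.33,140+y/3-.33,.049)-p4) for x,y in Z4]
E
python3 - <<'E'
from tilt import *
Z6=[(346,380),(428,393),(265,393),(502,430),(190,430),(563,489),(130,489),(388,434),(305,434),(466,466),(227,466),(346,481),(429,503),(264,503),(88,565),(604,565)]
fit([(200+x/3-.33,165+(y-300)/3-.33) for x,y in Z6])
E
```

```text
theta deg -27.04470477365332 shift mm [ 0.39930418  3.6983761  -0.14163039] rms px 0.4859528472447602
disc origin in tool mm [ 8.24591117 -0.14163039 18.18974226]
```

```bash
python3 -m pendant '[[0,0,-3.5,0],[0,0,0,0],[0,0,0,0]]'; python3 -c "
from h import *
st(); save('wrist','w7')
i=cv2.imread('pics/w7.png')[165:265,200:430];cv2.imwrite('pics/w7z.png',cv2.resize(cv2.convertScaleAbs(i,alpha=1.6),None,fx=3,fy=3,interpolation=cv2.INTER_CUBIC))"
```

```text
clock: 7.95
position: [0.5009, 0.352, 0.0813]
tool_rot: [0.041, 1.571, -2.093]
force: [-2.0, -3.2, -3.2]
grip_width: 0.0155
t 7.95 pos [0.5009 0.352  0.0813] x [-0. -0. -1.] y [ 0.846 -0.534  0.   ] z [-0.534 -0.846  0.   ] F [-2.  -3.2 -3.2] M [-0.66  0.37  0.03] w 0.0155
```

View pics/w7z.png

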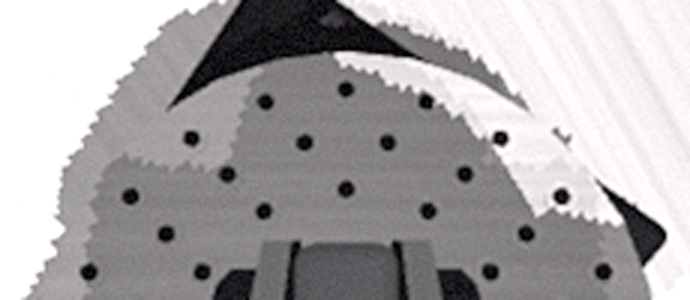

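Run:
```python
from tilt import *
Z=[(346,90),(427,102),(265,102),(501,138),(191,138),(562,196),(130,196),(388,143),(304,143),(465,174),(227,174),(346,189),(428,211),(264,211),(89,272),(603,272)]
x=fit([(200+x/3-.33,165+y/3-.33) for x,y in Z])
```

```text
theta deg -29.25014355619296 shift mm [ 0.23844311  4.06916387 -0.20195832] rms px 0.5094912829165834
disc origin in tool mm [ 7.50749759 -0.20195832 19.58292476]
```

```bash
python3 -m pendant '[[0,0,-1,0],[0,0,0,0]]' - 35; python3 -m pendant '[[-20,0,0,0],[-50,0,0,0],[-60,0,0,0],[-58,0,0,-5.4],[0,0,0,0],[0,0,0,0]]'
python3 - <<'E'
from h import *
s,R=st(); save('wrist','w8')
i=cv2.imread('pics/w8.png')[165:265,200:430];cv2.imwrite('pics/w8z.png',cv2.resize(cv2.convertScaleAbs(i,alpha=1.6),None,fx=3,fy=3,interpolation=cv2.INTER_CUBIC))
print(1e3*R.T@(np.array([.6095,.0833,.2495])-s["position"]), s["qpos"])
E
```

```text
clock: 8.25
position: [0.5011, 0.3524, 0.0812]
tool_rot: [-0.203, 1.57, -2.337]
force: [-3.1, -5.9, -0.3]
grip_width: 0.0151
clock: 9.0
position: [0.5012, 0.3531, 0.2696]
tool_rot: [-2.977, 1.57, 1.266]
force: [-0.1, 0.1, -5.1]
grip_width: 0.0151
t 9.0 pos [0.5012 0.3531 0.2696] x [ 0.     0.001 -1.   ] y [ 0.892 -0.452 -0.   ] z [-0.452 -0.892 -0.001] F [-0.1  0.1 -5.1] M [ 0.03 -0.01  0.03] w 0.0151
[ 19.90100355 218.62168009 191.67132655] [-1.03346821  0.50649983  0.48252282  1.60836625 -0.25738874  1.08959315
 -0.95212394]
```

View pics/w8z.png

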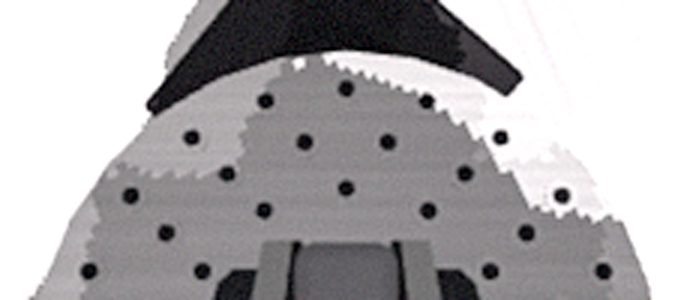

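```bash
python3 -m pendant '[[0,37,32,0],[0,37,32,0],[0,37,32,0],[0,36,32,0],[0,36,32,0],[0,36,32,0],[10,0,0,0],[0,0,0,0],[0,0,0,0]]'
python3 - <<'E'
from h import *
s,R=st(); save('wrist','w9');save('top','t9');save('side','s9')
print(1e3*R.T@(np.array([.6095,.0833,.2495])-s["position"]), s["qpos"])
i=cv2.imread('pics/s9.png'); cv2.imwrite('pics/s9z.png',cv2.resize(i[110:240,270:400],None,fx=4.5,fy=4.5,interpolation=cv2.INTER_CUBIC))
E
```

```text
clock: 10.18
position: [0.6097, 0.0839, 0.2589]
tool_rot: [-1.105, 1.57, 3.14]
force: [-0.1, 0.2, -3.8]
grip_width: 0.016
t 10.18 pos [0.6097 0.0839 0.2589] x [-0.001  0.    -1.   ] y [ 0.893 -0.451 -0.001] z [-0.451 -0.893  0.   ] F [-0.1  0.2 -3.8] M [ 0.11 -0.04  0.06] w 0.016
[9.38498638 0.10748623 0.5769874 ] [-0.56951912  0.52679412  0.50652564  1.61429846 -0.28116293  1.07471327
 -0.45291054]
```

View pics/w9.png

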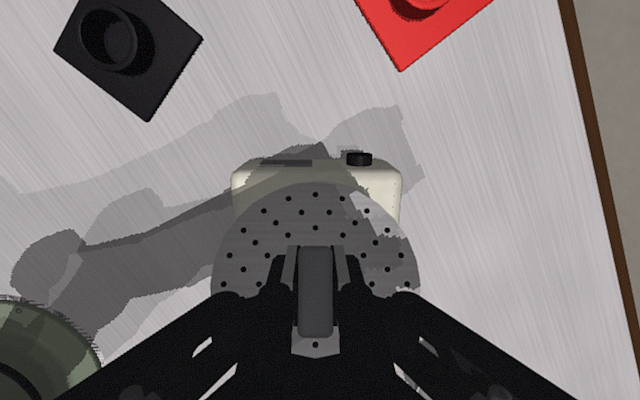

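View pics/s9z.png

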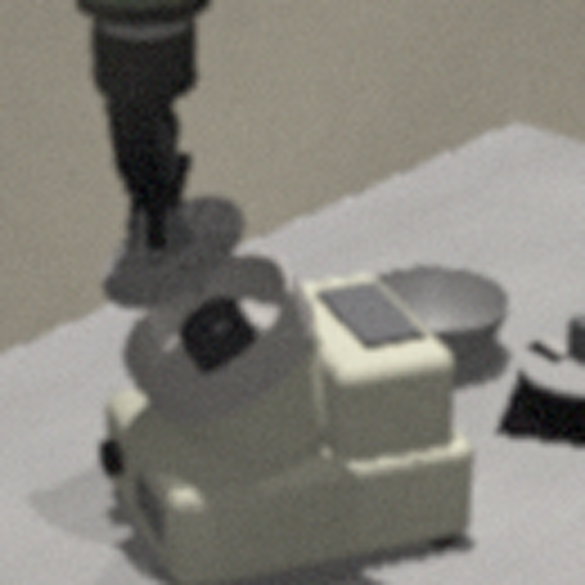

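```bash
cat > chk.py <<'E'
from h import *
th=63.1; fd=np.array([np.cos(np.radians(th)),np.sin(np.radians(th)),0]); n=fd*.5+np.array([0,0,np.sqrt(.75)]); yd=np.cross(n,[0,0,1.]); yd/=np.linalg.norm(yd); ud=np.cross(yd,n)
def ext(f,C,r,n=n):
    t=np.linspace(0,2*np.pi,145); p=np.array([proj(f,C+r*(np.cos(k)*yd+np.sin(k)*ud)) for k in t]); return p.min(0),p.max(0)
E
python3 - <<'E'
from chk import *
f=np.load('pics/s9.npz'); s,R=st(); O=s["position"]+R@np.array([.0075,-.0002,.0196]); print('O',O)
a=ext(f,O+.004*n,.06); b=ext(f,O,.06); S=lambda p:(p-np.array([270,110]))*4.5
print('disc top',S(a[0]),S(a[1]),'bottom',S(b[0]),S(b[1]))
for N in ([.587,.039,.19],[.5843,.0358,.19],[.5888,.0412,.19]):
  N=np.array(N); c=ext(f,N+.004*n,.074); d=ext(f,N,.027); e=ext(f,N,.022);print('rim',S(c[0]),S(c[1]),'neck',S(d[0]),S(d[1]))
E
python3 - <<'E'
import cv2
i=cv2.imread('pics/s9.png'); cv2.imwrite('pics/s9y.png',cv2.resize(cv2.convertScaleAbs(i[145:210,285:350],alpha=1.5),None,fx=9,fy=9,interpolation=cv2.INTER_CUBIC))
E
```

```text
t 10.32 pos [0.61   0.0835 0.2594] x [ 0.  0. -1.] y [ 0.893 -0.451  0.   ] z [-0.451 -0.893 -0.   ] F [-0.2  0.4 -4.3] M [ 0.05 -0.04  0.02] w 0.0157
O [0.60093746 0.06612667 0.25193129]
disc top [103.12819983 192.93224461] [243.26302325 305.54355708] bottom [105.79368461 196.76727613] [245.79274256 309.35363629]
rim [127.612311   248.41853074] [297.56366926 386.99889313] neck [183.15207702 294.82269103] [245.06371405 345.33595302]
rim [133.00047619 248.14211712] [303.05644524 386.67751596] neck [188.55758628 294.53235502] [250.50720526 345.02925699]
rim [123.95740296 248.62913025] [293.8415541  387.24412229] neck [179.48660975 295.04401839] [241.37384627 345.56988042]
```

View pics/s9y.png

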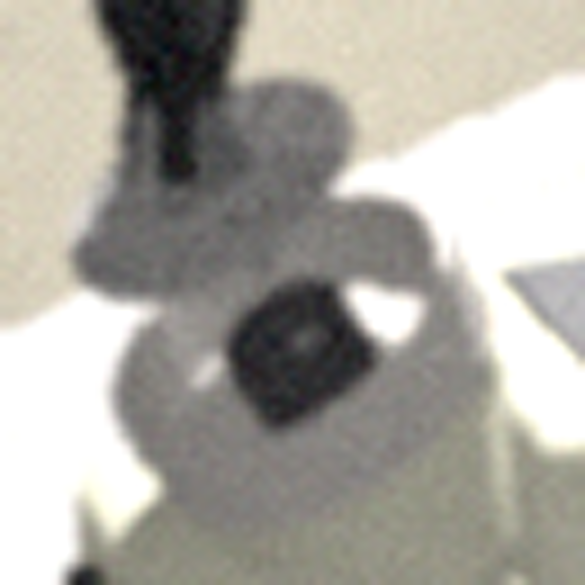

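Run:
```python
from h import *
a=np.load('pics/s2.npz');b=np.load('pics/s9.npz');print(abs(a["R"]-b["R"]).max(),abs(a["t"]-b["t"]).max())
A=cv2.imread('pics/s2.png',0);B=cv2.imread('pics/s9.png',0)
print(cv2.phaseCorrelate(np.float32(A[170:245,290:380]),np.float32(B[170:245,290:380])))
o=np.hstack([A[155:215,285:345],B[155:215,285:345]]);cv2.imwrite('pics/ab.png',cv2.resize(cv2.convertScaleAbs(o,alpha=1.5),None,fx=6,fy=6,interpolation=cv2.INTER_NEAREST))
```

```text
0.0 0.0
((-0.26521902540394393, 0.7177372408927312), 0.6128245742232711)
```

View pics/ab.png

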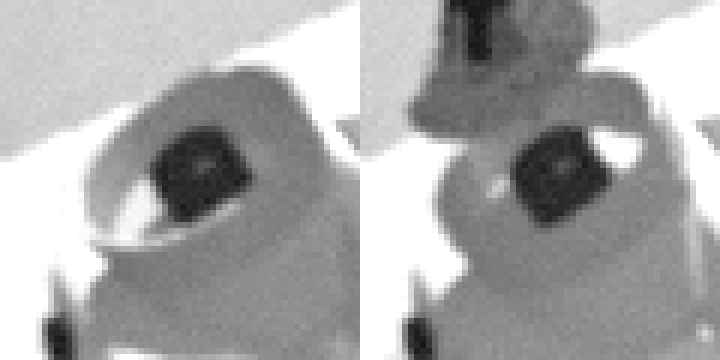

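```bash
python3 -m pendant '[[0,0,-6.5,0],[8,0,4.5,0],[8,0,5,0],[8,0,4.5,0],[8,0,5,0],[0,0,0,0],[0,0,0,0]]'
cat > ins.py <<'E'
from h import *
s,R=st(); N=np.array([.588,.040,.19]); th=63.1; fd=np.array([np.cos(np.radians(th)),np.sin(np.radians(th)),0]); n=fd*.5+np.array([0,0,np.sqrt(.75)])
O=s["position"]+R@np.array([.0075,-.0002,.0196]); d=O-N; yd=np.cross(n,[0,0,1.]); yd/=np.linalg.norm(yd); ud=np.cross(yd,n)
print('L',1e3*d@n,'lat yd',1e3*d@yd,'up',1e3*d@ud,'Fn',s["force"]@n,'Fyd',s["force"]@yd,'Fud',s["force"]@ud)
E
python3 ins.py
```

```text
clock: 11.2
position: [0.6046, 0.0716, 0.2275]
tool_rot: [2.342, 1.57, 0.302]
force: [-0.2, -0.3, -3.2]
grip_width: 0.0153
t 11.2 pos [0.6046 0.0716 0.2275] x [ 0.  0. -1.] y [ 0.892 -0.452  0.   ] z [-0.452 -0.892 -0.   ] F [-0.2 -0.3 -3.2] M [ 0.05  0.01 -0.04] w 0.0153
L 34.030567350518005 lat yd 0.3135534923525101 up 1.0742922668254522 Fn -2.942629678869563 Fyd -0.08057539483323432 Fud -1.3215589991793892
```

```bash
python3 -m pendant '[[3,0,0.5,0],[3.5,0,2,0],[3.5,0,2,0],[0,0,0,0]]'; python3 ins.py; python3 -m pendant '[[2.6,0,1.5,0],[2.6,0,1.5,0],[0,0,0,0]]'; python3 ins.py
```

```text
clock: 11.7
position: [0.6021, 0.0673, 0.217]
tool_rot: [-0.77, 1.57, -2.809]
force: [0.6, 0.3, -4.1]
grip_width: 0.0155
t 11.7 pos [0.6021 0.0673 0.217 ] x [-0.001 -0.    -1.   ] y [ 0.892 -0.452 -0.   ] z [-0.452 -0.892  0.   ] F [ 0.6  0.3 -4.1] M [ 0.06 -0.08  0.01] w 0.0155
L 22.448895786195987 lat yd 0.07232699001405139 up 0.10645870997996276 Fn -3.2382443004488914 Fyd 0.3764203970494766 Fud -2.526786603539977
clock: 12.08
position: [0.6009, 0.0647, 0.2119]
tool_rot: [-0.801, 1.57, -2.841]
force: [-0.3, 0.3, -3.8]
grip_width: 0.0151
t 12.07 pos [0.6009 0.0647 0.2119] x [-0. -0. -1.] y [ 0.892 -0.452 -0.   ] z [-0.452 -0.892  0.   ] F [-0.3  0.3 -3.8] M [ 0.04 -0.04 -0.03] w 0.0151
L 16.595360250549014 lat yd 0.0921093399511513 up 0.0486818551877688 Fn -3.2326888032662517 Fyd -0.4281821375107775 Fud -1.947880693888069
```

```bash
python3 -m pendant '[[1.7,0,1,0],[0,0,0,0]]'; python3 ins.py|tail -1; python3 -m pendant '[[1.7,0,1,0],[0,0,0,0]]'; python3 ins.py | tail -1;python3 -c "
from h import *
save('wrist','w10'); save('side','s10')
i=cv2.imread('pics/s10.png'); cv2.imwrite('pics/s10z.png',cv2.resize(i[140:215,285:360],None,fx=8,fy=8,interpolation=cv2.INTER_CUBIC))"
```

```text
clock: 12.32
position: [0.6005, 0.0639, 0.2103]
tool_rot: [-0.659, 1.571, -2.699]
force: [0.1, -0.5, -3.2]
grip_width: 0.0153
L 14.765453453036102 lat yd 0.1378674926897971 up 0.05574080891555244 Fn -3.0071087679062503 Fyd 0.3215941880285813 Fud -1.212727514957497
clock: 12.58
position: [0.6, 0.063, 0.2086]
tool_rot: [-0.974, 1.571, -3.013]
force: [0.6, 0.3, -4.1]
grip_width: 0.0154
L 12.769918645682335 lat yd 0.0866319819188516 up 0.023347076735892536 Fn -3.2643699316491523 Fyd 0.42070015479013123 Fud -2.561695487426738
```

View pics/w10.png

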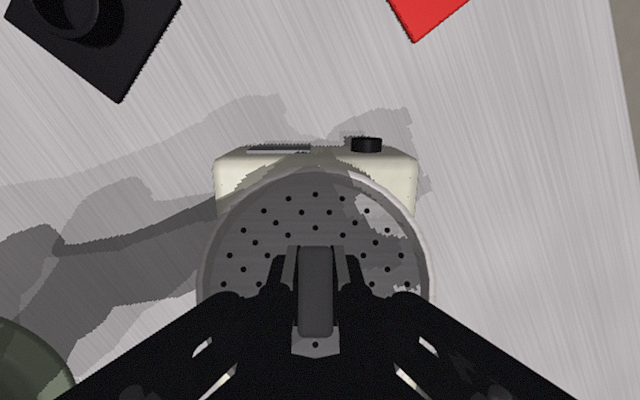

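View pics/s10z.png

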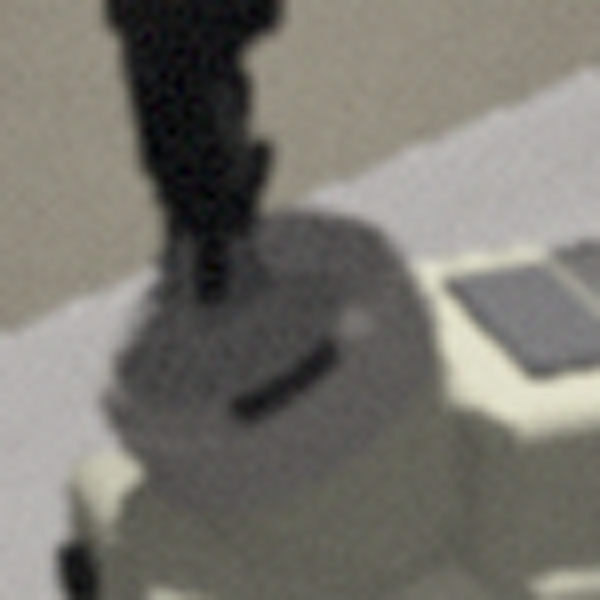

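```bash
python3 -m pendant '[[1.3,0,0.75,0],[0,0,0,0]]'; python3 ins.py|tail -1; python3 -m pendant '[[0.9,0,0.5,0],[0,0,0,0]]'; python3 ins.py | tail -1
```

```text
clock: 12.92
position: [0.6001, 0.0628, 0.2079]
tool_rot: [2.666, 1.57, 0.627]
force: [-0.5, 3.9, 4.9]
grip_width: 0.0152
L 12.11914638485458 lat yd 0.3160573437173461 up -0.2050004773663332 Fn 5.8752842072518625 Fyd -2.1925362834534514 Fud -0.3443955235489429
clock: 13.18
position: [0.6003, 0.0629, 0.2076]
tool_rot: [2.682, 1.568, 0.643]
force: [-0.7, 6.8, 12.5]
grip_width: 0.0155
L 11.952823357695358 lat yd 0.46097902906899907 up -0.5580971502544072 Fn 13.73182552027562 Fyd -3.691419990469583 Fud 1.2789085141973908
```

```bash
python3 -m pendant '[[-1.2,0,-0.7,0],[0,0,0,0]]'; python3 ins.py|tail -1; python3 -m pendant '[[0,0,0,0],[0,0,0,0],[0,0,0,0]]' -0.43; python3 ins.py; python3 -m pendant '[[-3,0,-1.7,0],[-3,0,-1.7,0],[0,0,0,0]]';python3 -c "
from h import *
save('wrist','w11'); save('side','s11'); st()
i=cv2.imread('pics/s11.png'); cv2.imwrite('pics/s11z.png',cv2.resize(i[140:215,285:360],None,fx=8,fy=8,interpolation=cv2.INTER_CUBIC))"
```

```text
clock: 13.42
position: [0.6001, 0.0628, 0.2079]
tool_rot: [2.505, 1.57, 0.465]
force: [1.0, 3.2, 3.0]
grip_width: 0.0157
L 12.105333234863682 lat yd 0.2887728303904865 up -0.23360491727814114 Fn 4.228592000559679 Fyd -0.5310691901692193 Fud -1.3264549336973583
clock: 13.8
position: [0.5998, 0.0624, 0.2076]
tool_rot: [-0.406, 1.571, -2.446]
force: [-0.3, 0.1, 0.1]
grip_width: 0.0243
t 13.8 pos [0.5998 0.0624 0.2076] x [-0. -0. -1.] y [ 0.892 -0.452 -0.   ] z [-0.452 -0.892  0.   ] F [-0.3  0.1  0.1] M [0.02 0.05 0.03] w 0.0243
L 11.603727093687091 lat yd 0.18799334495240536 up 0.13122416976136098 Fn 0.10163964550158343 Fyd -0.31843456983322793 Fud 0.1040739309242451
clock: 14.18
position: [0.6016, 0.0658, 0.214]
tool_rot: [2.283, 1.57, 0.243]
force: [-0.2, 0.2, 0.8]
grip_width: 0.0243
t 14.28 pos [0.6014 0.0656 0.2137] x [ 0. -0. -1.] y [ 0.892 -0.452  0.   ] z [-0.452 -0.892  0.   ] F [-0.1 -0.3  0. ] M [ 0.   -0.04  0.02] w 0.0242
```

View pics/w11.png

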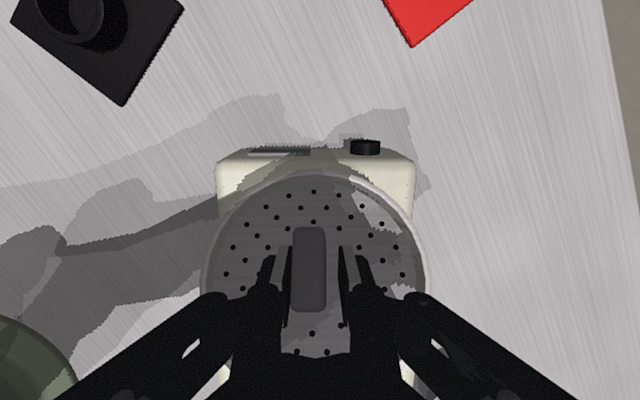

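View pics/s11z.png

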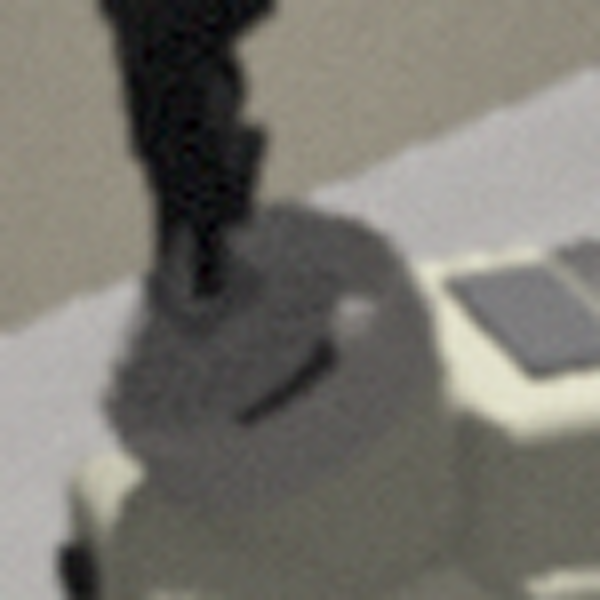

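```bash
python3 -m pendant '[[0,0,0,-5],[0,0,0,-5],[0,0,0,-5],[0,0,0,-5],[0,0,0,-5],[0,0,0,0]]';python3 -c "
from h import *
save('wrist','w12'); st()"
```

```text
clock: 15.02
position: [0.6012, 0.0655, 0.2137]
tool_rot: [-1.95, 1.57, 2.73]
force: [-0.5, -0.1, 0.0]
grip_width: 0.0242
t 15.07 pos [0.6013 0.0654 0.2137] x [-0.  0. -1.] y [ 0.999 -0.035 -0.   ] z [-0.035 -0.999 -0.   ] F [-0.9  0.7  0.2] M [ 0.06  0.23 -0.04] w 0.0244
```

View pics/w12.png

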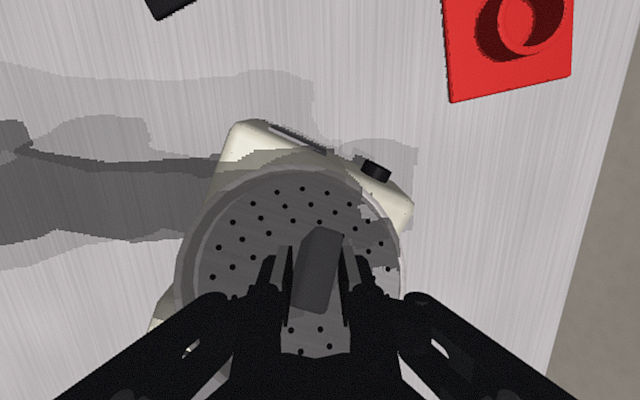

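The tool has turned 25°. The wing lags by about 13°, touching the jaws at low force, so the disc is following. I'll continue.

```bash
python3 -m pendant '[[0,0,0,-4],[0,0,0,-4],[0,0,0,-4],[0,0,0,0]]';python3 -c "
from h import *
save('wrist','w13'); st()"
```

```text
clock: 15.58
position: [0.6004, 0.0658, 0.2138]
tool_rot: [-1.944, 1.569, 2.944]
force: [-8.3, 1.9, 7.6]
grip_width: 0.0244
t 15.62 pos [0.6005 0.0658 0.2138] x [-0.002  0.    -1.   ] y [ 0.985  0.174 -0.002] z [ 0.174 -0.985 -0.001] F [-7.4  1.8  8.1] M [ 0.2   2.02 -0.31] w 0.0245
```

View pics/w13.png

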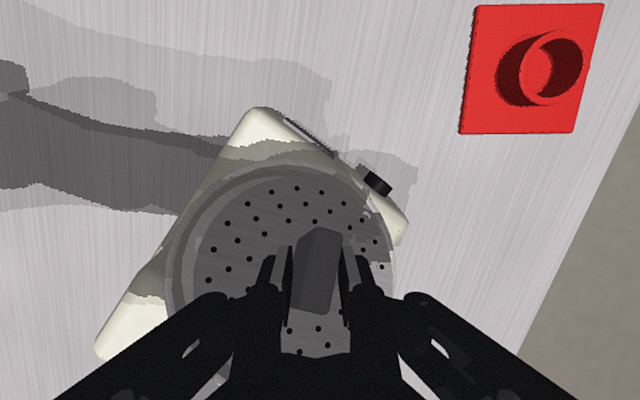

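```bash
python3 -m pendant '[[0,-1.5,0,0],[0,0,0,2],[0,0,0,0]]';python3 -c "
from h import *
st(); save('wrist','w14'); save('side','s14')
i=cv2.imread('pics/s14.png'); cv2.imwrite('pics/s14z.png',cv2.resize(i[140:215,285:360],None,fx=8,fy=8,interpolation=cv2.INTER_CUBIC))
i=cv2.imread('pics/w14.png'); cv2.imwrite('pics/w14z.png',cv2.resize(cv2.convertScaleAbs(i[160:360,150:420],alpha=1.7),None,fx=2.9,fy=2.9,interpolation=cv2.INTER_CUBIC))"
```

```text
clock: 16.0
position: [0.5999, 0.0656, 0.2137]
tool_rot: [-2.121, 1.571, 2.732]
force: [-2.5, 1.2, 2.1]
grip_width: 0.0244
t 16.0 pos [0.5999 0.0656 0.2137] x [-0.  0. -1.] y [ 0.99  0.14 -0.  ] z [ 0.14 -0.99 -0.  ] F [-2.5  1.2  2.1] M [ 0.36  0.64 -0.13] w 0.0244
```

View pics/w14z.png

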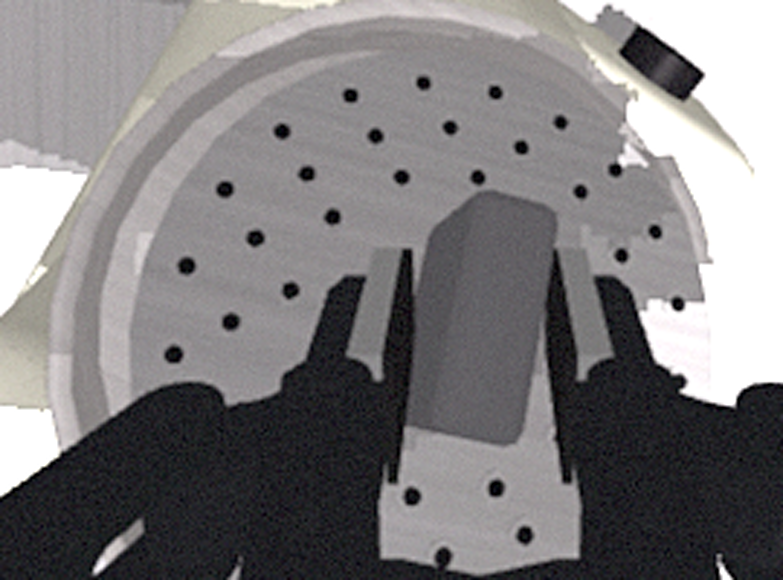

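View pics/s14z.png

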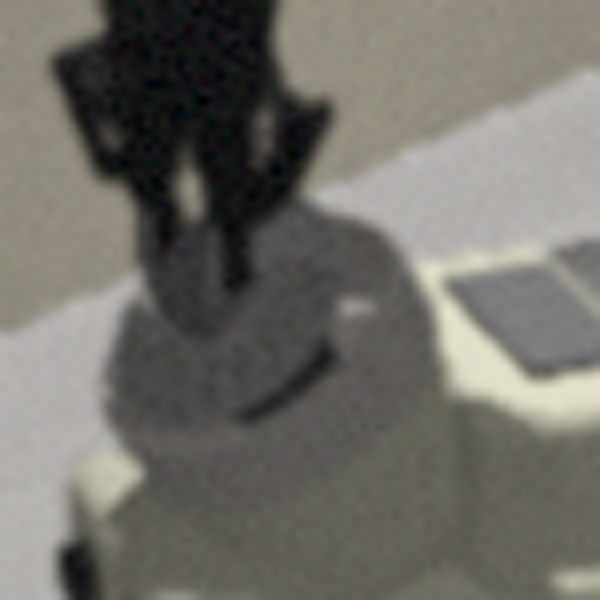

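```bash
cat > ang.py <<'E'
from chk import *
N=np.array([.588,.040,.19])
def direc(f,p,q,h):
    a,b=[onplane(f,*k,N+h*n,n) for k in(p,q)]; v=b-a; a-=N;b-=N
    print('deg about n from yd:',round(-np.degrees(np.arctan2(v@ud,v@yd)),1),'len',round(1e3*np.linalg.norm(v),1),'pts',[np.round([1e3*x@yd,1e3*x@ud],1) for x in(a,b)])
def holes(f,P,h):
    out=[]
    for p in P:
        x=onplane(f,*p,N+h*n,n)-N; out.append((round(-np.degrees(np.arctan2(x@ud,x@yd)),1),round(1e3*np.hypot(x@ud,x@yd),1)))
    print(out)
E
python3 - <<'E'
from ang import *
f=np.load('pics/w14.npz'); Z=lambda x,y:(150+x/2.9-.35,160+y/2.9-.35)
direc(f,Z(407,428),Z(512,444),.0545)
direc(f,Z(512,444),Z(555,215),.0545)
holes(f,[Z(*p) for p in((173,354),(186,266),(225,189),(282,131),(350,96),(423,83),(495,92),(560,122),(615,170),(655,232),(678,304))],.0155)
g=np.load('pics/w11.npz')
holes(g,[(226,274),(233,247),(246,224),(266,206),(289,196),(313.5,192),(338.5,196),(361.5,206),(381,224),(395,247),(403,274)],.0155)
E
```

```text
deg about n from yd: 19.6 len 17.5 pts [array([-6.6, 13.2]), array([9.8, 7.3])]
deg about n from yd: 109.2 len 37.2 pts [array([9.8, 7.3]), array([ -2.4, -27.8])]
[(np.float64(-148.3), np.float64(48.8)), (np.float64(-167.3), np.float64(49.7)), (np.float64(174.3), np.float64(50.8)), (np.float64(156.8), np.float64(51.8)), (np.float64(139.8), np.float64(52.5)), (np.float64(122.9), np.float64(53.2)), (np.float64(105.8), np.float64(54.0)), (np.float64(88.8), np.float64(54.6)), (np.float64(71.6), np.float64(55.4)), (np.float64(54.5), np.float64(56.2)), (np.float64(37.6), np.float64(57.3))]
[(np.float64(174.4), np.float64(53.1)), (np.float64(156.9), np.float64(53.9)), (np.float64(140.3), np.float64(55.1)), (np.float64(123.2), np.float64(55.6)), (np.float64(107.0), np.float64(55.4)), (np.float64(90.8), np.float64(55.6)), (np.float64(74.2), np.float64(55.1)), (np.float64(57.9), np.float64(55.0)), (np.float64(40.8), np.float64(54.1)), (np.float64(23.5), np.float64(53.2)), (np.float64(5.7), np.float64(53.0))]
```

```bash
python3 -m pendant '[[0,0,0,0],[0,0,0,0],[0,0,0,0]]' -0.2;python3 -c "
from h import *
st(); save('wrist','w15'); save('side','s15')
i=cv2.imread('pics/s15.png'); a=cv2.resize(i[140:215,285:360],None,fx=5,fy=5,interpolation=cv2.INTER_CUBIC)
i=cv2.imread('pics/w15.png'); b=cv2.resize(cv2.convertScaleAbs(i[160:360,150:420],alpha=1.7),None,fx=1.5,fy=1.875,interpolation=cv2.INTER_CUBIC); cv2.imwrite('pics/w15z.png',np.hstack([a,b]))"
```

```text
clock: 16.48
position: [0.6, 0.0652, 0.2137]
tool_rot: [0.574, 1.571, -0.854]
force: [-0.3, -0.6, -0.0]
grip_width: 0.0342
t 16.48 pos [0.6    0.0652 0.2137] x [ 0. -0. -1.] y [0.99  0.141 0.   ] z [ 0.141 -0.99   0.   ] F [-0.3 -0.6 -0. ] M [ 0.01 -0.03 -0.02] w 0.0342
```

View pics/w15z.png

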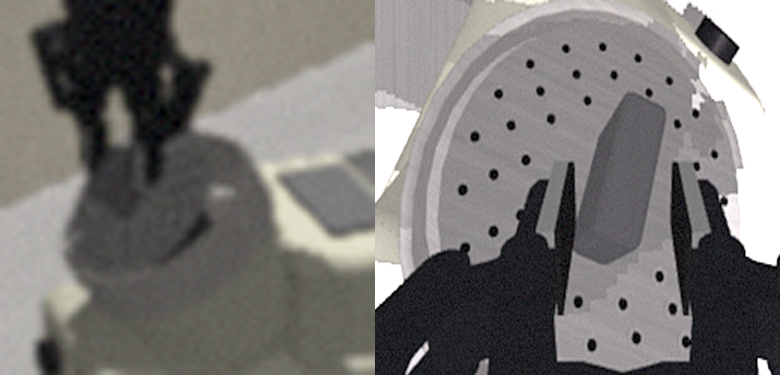

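Run:
```python
import cv2
i=cv2.imread('pics/w15.png'); cv2.imwrite('pics/w15y.png',cv2.resize(cv2.convertScaleAbs(i[160:360,150:420],alpha=1.7),None,fx=2.9,fy=2.9,interpolation=cv2.INTER_CUBIC))
```

```text
(no output)
```

View pics/w15y.png

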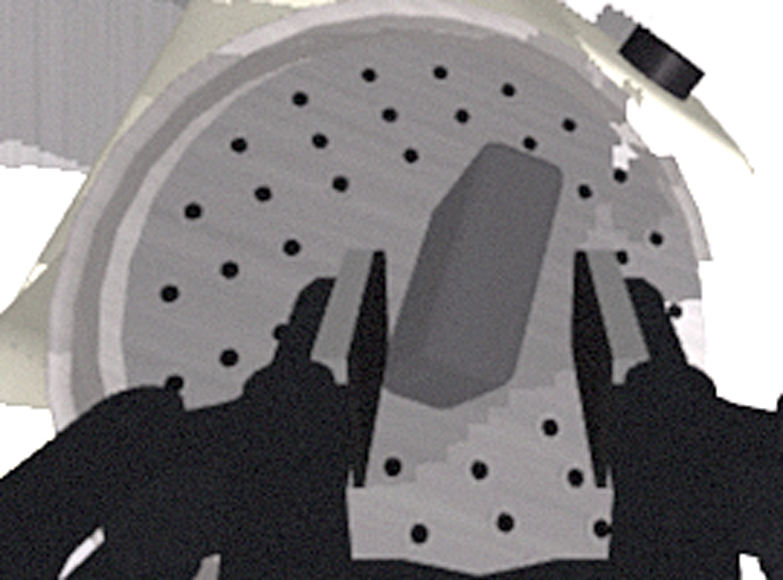

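Run:
```python
from tilt import *
for q in Q:
    x=-(q[2]-.0007); y=-q[1]; print(round(np.hypot(x,y)*1e3,1),round(np.degrees(np.arctan2(y,x)),1))
```

```text
52.1 -0.1
51.9 -18.3
52.2 17.9
51.9 -36.3
52.2 35.9
51.9 -54.4
52.3 53.8
41.9 -11.4
42.2 10.9
41.9 -34.0
42.4 33.6
32.0 0.1
31.8 -30.1
32.1 30.3
52.4 71.8
51.8 -72.5
```

```bash
cat > pnp.py <<'E'
from chk import *
N=np.array([.588,.040,.19])
H=[]
for r,c,o in((52,20,0),(42,16,11.25),(32,12,0)):
    for k in range(c):
        a=np.radians(o+360/c*k); H.append((r*np.cos(a)/1e3,r*np.sin(a)/1e3,.0045))
H=np.array(H)
def blobs(img):
    g=cv2.cvtColor(img,cv2.COLOR_BGR2GRAY); bh=cv2.morphologyEx(g,cv2.MORPH_BLACKHAT,np.ones((9,9),np.uint8))
    _,m=cv2.threshold(bh,28,255,0); k,l,s,c=cv2.connectedComponentsWithStats(m)
    return np.array([c[i] for i in range(1,k) if 4<=s[i,4]<=45 and max(s[i,2:4])<=9])
def pose(name,L,phi):
    f=np.load(f'pics/{name}.npz'); img=cv2.imread(f'pics/{name}.png'); B=blobs(img)
    K=np.array([[foc(f),0,f["cx"]],[0,foc(f),f["cy"]],[0,0,1.]])
    p=np.radians(phi); X0=-ud*np.cos(p)+ -yd*np.sin(p)   # disc x at phi=0: downhill(f); +phi about n
    Y0=np.cross(n,X0); Rd=np.column_stack([X0,Y0,n]); O=N+L*n
    Rc=f["R"]@Rd; rv,_=cv2.Rodrigues(Rc); tv=(f["R"]@O+f["t"]).reshape(3,1)
    for tol in (9,7,5,4,3,3,2.5,2.5):
        pr=cv2.projectPoints(H,rv,tv,K,None)[0][:,0]; D=np.linalg.norm(pr[:,None]-B[None],axis=2)
        j=D.argmin(1); ok=(D.min(1)<tol)
        if ok.sum()<8: print('few',ok.sum()); return
        rv,tv=cv2.solvePnPRefineLM(H[ok],B[j[ok]],K,None,rv,tv)
    pr=cv2.projectPoints(H,rv,tv,K,None)[0][:,0]; e=np.sqrt((np.linalg.norm(pr[ok]-B[j[ok]],axis=1)**2).mean())
    Rw=f["R"].T@cv2.Rodrigues(rv)[0]; O=f["R"].T@(tv[:,0]-f["t"]); d=O-N
    z=Rw[:,2]; X=Rw[:,0]
    print(name,'n',ok.sum(),'rms',round(e,2),'L %.1f yd %.1f ud %.1f mm'%(1e3*d@n,1e3*d@yd,1e3*d@ud),'axis tilt toward yd %.1f ud %.1f deg'%(np.degrees(z@yd),np.degrees(z@ud)),'phi %.1f'%np.degrees(np.arctan2(X@(-yd),X@(-ud))))
E
python3 - <<'E'
from pnp import *
pose('w10',12.5e-3,0);pose('w11',11.5e-3,0);pose('w12',11.5e-3,12);pose('w13',11.5e-3,20);pose('w14',11.5e-3,18);pose('w15',11.5e-3,10);pose('w15',11.5e-3,16);pose('w15',11.5e-3,5)
E
```

```text
w10 n 27 rms 0.13 L 12.5 yd 0.1 ud -0.2 mm axis tilt toward yd -0.0 ud 1.2 deg phi 0.1
w11 n 30 rms 0.33 L 13.0 yd -1.0 ud -4.8 mm axis tilt toward yd -3.1 ud -6.5 deg phi -0.4
w12 n 31 rms 0.56 L 13.4 yd 1.1 ud -4.7 mm axis tilt toward yd -3.0 ud -7.0 deg phi 5.5
w13 n 30 rms 0.57 L 13.2 yd 1.9 ud -3.8 mm axis tilt toward yd -6.2 ud -7.3 deg phi 16.9
w14 n 28 rms 0.22 L 13.5 yd 1.5 ud -3.9 mm axis tilt toward yd -6.5 ud -7.6 deg phi 16.6
w15 n 22 rms 1.02 L 5.0 yd -1.3 ud -6.4 mm axis tilt toward yd -4.0 ud -3.9 deg phi 9.4
w15 n 10 rms 1.44 L 20.2 yd 0.7 ud -1.1 mm axis tilt toward yd 6.3 ud -0.7 deg phi 18.6
few 7
```

```bash
sed -i 's/def pose(name,L,phi):/def pose(name,L,phi,oy=0,ou=0,ty=0,tu=0):/; s/Y0=np.cross(n,X0); Rd=np.column_stack(\[X0,Y0,n\]); O=N+L\*n/Rt=Ro.from_rotvec(np.radians(ty)*np.cross(n,yd)+np.radians(tu)*np.cross(n,ud)).as_matrix(); Rd=Rt@np.column_stack([X0,np.cross(n,X0),n]); O=N+L*n+oy*yd+ou*ud/' pnp.py
python3 - <<'E'
from pnp import *
for ph in (4,8,12,16,20): pose('w15',13e-3,ph,0,-.0045,-3,-7)
for ph in (8,12,16): pose('w15',13e-3,ph,0,-.0045,-6,-3)
E
```

```text
w15 n 13 rms 1.49 L 21.2 yd -2.4 ud -2.7 mm axis tilt toward yd -18.6 ud 21.4 deg phi 10.6
w15 n 32 rms 0.41 L 14.6 yd -1.6 ud -6.7 mm axis tilt toward yd -8.4 ud -14.3 deg phi 9.2
w15 n 32 rms 0.41 L 14.6 yd -1.6 ud -6.7 mm axis tilt toward yd -8.4 ud -14.3 deg phi 9.2
w15 n 32 rms 0.41 L 14.6 yd -1.6 ud -6.7 mm axis tilt toward yd -8.4 ud -14.3 deg phi 9.2
w15 n 11 rms 1.72 L 14.7 yd 1.7 ud -2.7 mm axis tilt toward yd 8.3 ud 1.3 deg phi 18.0
w15 n 32 rms 0.41 L 14.6 yd -1.6 ud -6.7 mm axis tilt toward yd -8.4 ud -14.3 deg phi 9.2
w15 n 32 rms 0.41 L 14.6 yd -1.6 ud -6.7 mm axis tilt toward yd -8.4 ud -14.3 deg phi 9.2
w15 n 32 rms 0.41 L 14.6 yd -1.6 ud -6.7 mm axis tilt toward yd -8.4 ud -14.3 deg phi 9.2
```

```bash
sed -i '$a\    return O,Rw' pnp.py
python3 - <<'E'
from pnp import *
O,Rw=pose('w15',13e-3,12,0,-.0045,-3,-7)
s,R=st(); z=Rw[:,2]; y=Rw[:,1]; print('axis',z,'wing y',y, 'lean',np.degrees(np.arccos(z[2])),'azim',np.degrees(np.arctan2(z[1],z[0])))
print('yaw of wing normal', np.degrees(np.arctan2(y[1],y[0])), 'out of horiz',np.degrees(np.arcsin(y[2])))
T=O+.032*z-np.array([0,0,.019]); print('delta tool (now axes)',1e3*R.T@(T-s["position"]))
E
```

```text
w15 n 32 rms 0.41 L 14.6 yd -1.6 ud -6.7 mm axis tilt toward yd -8.4 ud -14.3 deg phi 9.2
t 16.57 pos [0.6    0.0652 0.2137] x [ 0. -0. -1.] y [0.99  0.142 0.   ] z [ 0.142 -0.99   0.   ] F [0.6 1.1 0.2] M [0.04 0.02 0.02] w 0.0343
axis [0.18347237 0.68630132 0.7037957 ] wing y [-0.96748937  0.25284854  0.00565119] lean 45.26766766611804 azim 75.03283801290128
yaw of wing normal 165.35362266506627 out of horiz 0.32379081117003644
delta tool (now axes) [10.87499784 -0.26395918 -9.19030723]
```

```bash
python3 -m pendant '[[0,0,0,8],[0,0,0,8],[0,0,0,6.8],[0,-3.8,-8.4,0],[5,0,0,0],[5,0,0,0],[0,0,0,0]]';python3 -c "
from h import *
st()";  python3 -m pendant '[[0,0,0,0],[0,0,0,0],[0,0,0,0],[0,0,0,0]]' -1 20
python3 - <<'E'
from pnp import *
st(); save('wrist','w16')
try: pose('w16',14e-3,9,-.0016,-.0067,-8,-14)
except Exception as e: print(e)
E
```

```text
clock: 17.45
position: [0.5981, 0.0741, 0.2032]
tool_rot: [-1.005, 1.57, -2.832]
force: [-0.4, -0.0, 0.6]
grip_width: 0.0341
t 17.45 pos [0.5981 0.0741 0.2032] x [-0.001 -0.    -1.   ] y [ 0.968 -0.253 -0.001] z [-0.253 -0.968  0.   ] F [-0.4 -0.   0.6] M [-0.06 -0.02  0.01] w 0.0341
clock: 17.95
position: [0.5985, 0.0742, 0.2038]
tool_rot: [1.191, 1.57, -0.635]
force: [0.6, -1.6, -0.2]
grip_width: 0.0155
t 17.95 pos [0.5985 0.0742 0.2038] x [ 0. -0. -1.] y [ 0.967 -0.253  0.   ] z [-0.253 -0.967  0.   ] F [ 0.6 -1.6 -0.2] M [-0.41 -0.28  0.07] w 0.0155
w16 n 26 rms 0.48 L 15.0 yd -1.8 ud -6.7 mm axis tilt toward yd -9.0 ud -14.9 deg phi 8.8
```

View pics/w16.png

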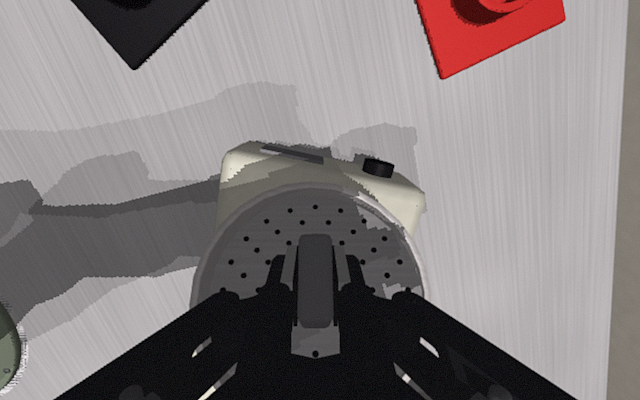

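```bash
cat > tgt.py <<'E'
from chk import *
import sys
N=np.array([.588,.040,.19])
def tcp(psi,L=11.5,lean=30,h=32,gp=19,cb=16):
    a=np.radians(63.1+psi); l=np.radians(lean); ax=np.array([np.sin(l)*np.cos(a),np.sin(l)*np.sin(a),np.cos(l)])
    C=N+(L-cb)/1e3*n; return C+(cb+h)/1e3*ax-np.array([0,0,gp/1e3])
E
python3 - <<'E'
from tgt import *
s,R=st()
for ps in (12,17,22): print(ps,tcp(ps),1e3*R.T@(tcp(ps)-s["position"]))
E
```

```text
t 18.0 pos [0.5985 0.0743 0.2038] x [ 0. -0. -1.] y [ 0.967 -0.253  0.   ] z [-0.253 -0.967  0.   ] F [ 1.5 -1.3 -0.6] M [-0.46 -0.3   0.08] w 0.0156
12 [0.59315321 0.06118648 0.20867211] [-4.87717742 -1.8351311  14.0002368 ]
17 [0.59110832 0.06163608 0.20867211] [-4.87786327 -3.92722603 14.08297815]
22 [0.58903203 0.06190574 0.20867211] [-4.8785287  -6.00414853 14.34774273]
```

```bash
python3 -m pendant '[[-2,0,4,0],[-2,-1,4,0],[-1,-1,4,0],[0,0,2,0],[0,0,0,0]]'
python3 - <<'E'
from pnp import *
st(); save('wrist','w17')
pose('w17',13e-3,9,-.0016,-.003,-6,-3)
E
```

```text
clock: 18.62
position: [0.5938, 0.0619, 0.2093]
tool_rot: [2.183, 1.568, 0.357]
force: [8.5, 4.5, -4.1]
grip_width: 0.0155
t 18.62 pos [0.5938 0.0619 0.2093] x [ 0.003  0.001 -1.   ] y [ 0.968 -0.253  0.002] z [-0.253 -0.968 -0.002] F [ 8.5  4.5 -4.1] M [ 1.23 -1.92  0.17] w 0.0155
w17 n 28 rms 0.14 L 12.8 yd -1.6 ud -0.3 mm axis tilt toward yd -7.6 ud -4.0 deg phi 10.1
```

```bash
python3 -m pendant '[[0,0,1,-4],[0,0,1,-4],[0,0,0,0]]'
python3 - <<'E'
from pnp import *
st(); save('wrist','w18')
pose('w18',13e-3,15,-.0016,-.000,-9,-3)
E
```

```text
clock: 19.05
position: [0.5922, 0.0596, 0.2088]
tool_rot: [-2.579, 1.57, 2.017]
force: [-0.3, 5.1, -1.5]
grip_width: 0.0157
t 19.05 pos [0.5922 0.0596 0.2088] x [-0.     0.001 -1.   ] y [ 0.993 -0.116 -0.   ] z [-0.116 -0.993 -0.001] F [-0.3  5.1 -1.5] M [1.21 0.19 0.01] w 0.0157
w18 n 31 rms 0.19 L 11.2 yd -1.0 ud -0.7 mm axis tilt toward yd -10.1 ud 0.6 deg phi 17.3
```

```bash
python3 -m pendant '[[0.9,-0.2,0.5,-1],[0.9,-0.2,0.5,-1],[0,0,0,0]]'
python3 - <<'E'
from pnp import *
st(); save('wrist','w19')
pose('w19',10e-3,18,-.0016,-.000,-9,-0)
E
```

```text
clock: 19.48
position: [0.5922, 0.0596, 0.2081]
tool_rot: [2.741, 1.569, 1.089]
force: [-6.7, 8.9, 17.2]
grip_width: 0.0156
t 19.48 pos [0.5922 0.0596 0.2081] x [ 0.001  0.002 -1.   ] y [ 0.997 -0.082  0.001] z [-0.082 -0.997 -0.002] F [-6.7  8.9 17.2] M [ 2.03  1.47 -0.17] w 0.0156
w19 n 31 rms 0.19 L 10.8 yd -0.7 ud -1.2 mm axis tilt toward yd -10.9 ud 0.9 deg phi 18.9
```

Run:
```python
from tgt import *
s,R=st(); ps0=22.2
for L1 in (10.5,):
  p=s["position"]-tcp(22.2,10.8)  # current offset
  print('offset now',1e3*p)
  prev=tcp(22.2,10.8)
  for k in range(1,6):
    ps=22.2-4.44*k; L=10.8-.3*k; q=tcp(ps,L); a=np.radians(63.1+ps+4.44); 
    zt=-np.array([np.cos(a),np.sin(a),0]); yt=np.array([np.sin(a),-np.cos(a),0]); d=1e3*(q-prev); print('row',round(-d[2],2),round(d@yt,2),round(d@zt,2),4.44); prev=q
```

```text
t 19.52 pos [0.5921 0.0595 0.2081] x [ 0.001  0.002 -1.   ] y [ 0.997 -0.082  0.001] z [-0.082 -0.997 -0.002] F [-5.6  9.1 16.4] M [ 2.02  1.45 -0.13] w 0.016
offset now [ 3.34242509 -2.07510489  0.01895401]
row 0.26 1.8 0.21 4.44
row 0.26 1.81 0.21 4.44
row 0.26 1.82 0.22 4.44
row 0.26 1.83 0.22 4.44
row 0.26 1.85 0.22 4.44
```

```bash
python3 -m pendant '[[0,1.2,0.2,4.4],[0,1.2,0.2,4.4],[0,0,0,0]]'
python3 - <<'E'
from pnp import *
st(); save('wrist','w20')
pose('w20',10e-3,12,-.000,-.000,-6,-0)
E
```

```text
clock: 19.9
position: [0.595, 0.059, 0.2082]
tool_rot: [2.508, 1.568, 0.7]
force: [-2.3, 9.6, 15.4]
grip_width: 0.0153
t 19.9 pos [0.595  0.059  0.2082] x [ 0.002  0.002 -1.   ] y [ 0.972 -0.234  0.002] z [-0.234 -0.972 -0.002] F [-2.3  9.6 15.4] M [ 2.08  0.72 -0.03] w 0.0153
w20 n 31 rms 0.16 L 11.2 yd 0.2 ud -1.6 mm axis tilt toward yd -6.5 ud -0.1 deg phi 11.5
```

```bash
python3 -m pendant '[[0,1.2,0.5,4.4],[0,1.2,0.5,4.4],[0,1,0.2,4],[0,0,0,0]]'
python3 - <<'E'
from pnp import *
st(); save('wrist','w21')
pose('w21',10e-3,0,-.000,-.000,-0,-0)
E
```

```text
clock: 20.45
position: [0.5989, 0.0569, 0.2086]
tool_rot: [2.404, 1.566, 0.373]
force: [3.7, 9.0, 12.9]
grip_width: 0.0158
t 20.45 pos [0.5989 0.0569 0.2086] x [ 0.004  0.002 -1.   ] y [ 0.896 -0.444  0.003] z [-0.444 -0.896 -0.004] F [ 3.7  9.  12.9] M [ 1.67 -0.82  0.02] w 0.0158
w21 n 31 rms 0.12 L 11.7 yd 2.0 ud -1.6 mm axis tilt toward yd -0.6 ud -0.1 deg phi 0.4
```

```bash
python3 -m pendant '[[0,-1,-0.6,0],[0,-1,-0.6,0],[0,0,0,0]]'
python3 - <<'E'
from pnp import *
st(); save('wrist','w22')
pose('w22',10e-3,0,-.000,-.000,-0,-0)
E
```

```text
clock: 20.88
position: [0.598, 0.0576, 0.2085]
tool_rot: [2.087, 1.565, 0.057]
force: [7.2, 3.9, 10.5]
grip_width: 0.0159
t 20.88 pos [0.598  0.0576 0.2085] x [ 0.005  0.    -1.   ] y [ 0.896 -0.443  0.005] z [-0.443 -0.896 -0.003] F [ 7.2  3.9 10.5] M [ 0.71 -1.79  0.13] w 0.0159
w22 n 31 rms 0.17 L 11.8 yd 0.9 ud -1.8 mm axis tilt toward yd -0.5 ud -0.1 deg phi 0.5
```

```bash
python3 -m pendant '[[-6,0,-3.5,0],[-14,0,-8,0],[-17,0,-10,0],[-7,47,8,0],[-10,47,15,0],[-10,46,15,0],[0,0,0,0],[0,0,0,0]]' - 35
python3 - <<'E'
from pnp import *
st(); save('wrist','w23')
E
```

```text
clock: 21.92
position: [0.7139, -0.0187, 0.2708]
tool_rot: [-1.18, 1.57, 3.074]
force: [-0.5, 0.6, -4.1]
grip_width: 0.0155
t 21.93 pos [ 0.7139 -0.0187  0.2708] x [-0.001  0.    -1.   ] y [ 0.897 -0.443 -0.001] z [-0.443 -0.897  0.   ] F [-0.5  0.6 -4.1] M [ 0.11  0.08 -0.02] w 0.0155
```

View pics/w23.png

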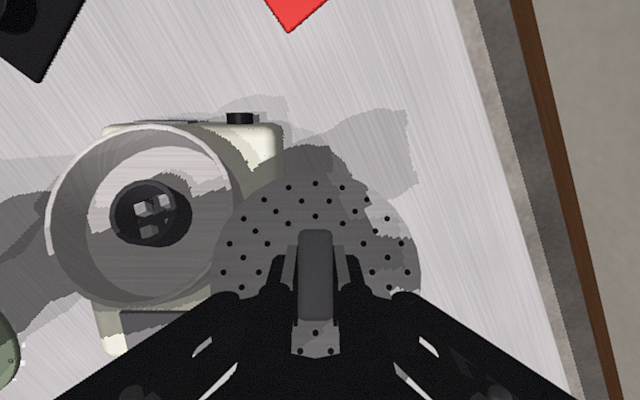

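Run:
```python
import cv2
i=cv2.imread('pics/w23.png')[170:255,100:200]
cv2.imwrite('pics/w23z.png',cv2.resize(cv2.convertScaleAbs(i,alpha=2.0),None,fx=7,fy=7,interpolation=cv2.INTER_CUBIC))
```

```text
(no output)
```

View pics/w23z.png

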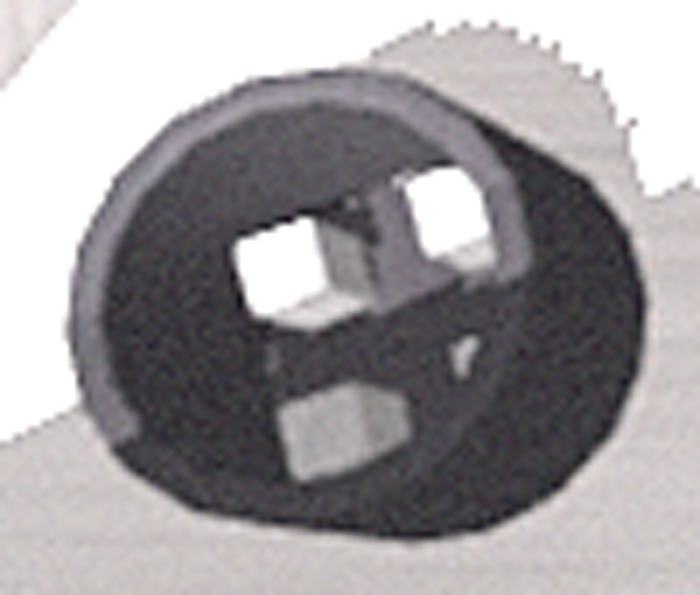

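Run:
```python
from ang import *
f=np.load('pics/w23.npz'); Z=lambda x,y:(100+x/7-.43,170+y/7-.43)
for D in (((235,240),(312,217),(325,290),(252,318)),((402,185),(465,167),(490,240),(425,260)),((278,400),(350,382),(365,460),(297,482))):
    P=[onplane(f,*Z(*p),N-.02*n,n)-N for p in D]; q=np.array([[1e3*p@yd,1e3*p@ud] for p in P]); print('c',np.round(q.mean(0),1))
    for i,j in((0,1),(3,2),(0,3),(1,2)):
        v=q[j]-q[i]; print(round(-np.degrees(np.arctan2(v[1],v[0])),1),round(np.hypot(*v),1),end=' ; ')
    print()
# outer mouth points
from scipy.optimize import least_squares
for name,pts,r in (('outer',((68,320),(78,250),(110,185),(170,125),(250,85),(340,68),(430,85),(500,150),(120,445)),.027),('inner',((105,320),(112,255),(140,195),(190,145),(250,112),(320,102),(400,118),(450,155)),.022)):
    q=np.array([[p@yd,p@ud] for p in [onplane(f,*Z(*k),N,n)-N for k in pts]])
    s=least_squares(lambda c:np.hypot(*(q-c).T)-r,[0,0]); print(name,s.x*1e3,'res',np.round(s.fun*1e3,1))
```

```text
c [-13.7  -8. ]
18.3 9.7 ; 22.9 9.3 ; -70.7 10.4 ; -73.2 9.6 ; 
c [  5.8 -14.9]
17.6 8.0 ; 18.7 8.2 ; -67.3 10.3 ; -65.9 10.2 ; 
c [-6.  12.4]
15.2 8.8 ; 19.2 8.4 ; -70.1 10.6 ; -72.5 10.0 ; 
outer [ 1.63310142 -1.13278263] res [ 0.   0.3  0.4 -0.  -0.5 -0.3  0.1 -0.7 -1.3]
inner [ 0.41436609 -1.9506567 ] res [-0.2 -0.   0.2  0.   0.1 -0.2 -0.   0. ]
```

```bash
sed -i 's/^N=.*/N=np.array([.5897,.0411,.1899])/' pnp.py ang.py tgt.py
python3 - <<'E'
from pnp import *
import pnp
s,R=st()
o=(s["position"]+R@np.array([.0075,0,.0196])-pnp.N)
r=pose('w23',o@n,0,o@yd,o@ud,0,0)
O,Rw=r; z=Rw[:,2]; print('O in tool',1e3*R.T@(O-s["position"]),'axis in tool',R.T@z,'lean',np.degrees(np.arccos(z[2])),'az',np.degrees(np.arctan2(z[1],z[0])))
for nm in('w18','w19','w20','w21','w22'): pose(nm,11e-3,{'w18':17,'w19':19,'w20':11}.get(nm,0),0,0,{'w18':-10,'w19':-10,'w20':-6}.get(nm,0),0)
# target: psi
ot=R.T@(O-s["position"]); at=R.T@z
for psi in (18,21,24):
  for L in (24,12):
    a=np.radians(63.1+psi); Rt=np.column_stack([[0,0,-1.],[np.sin(a),-np.cos(a),0],[-np.cos(a),-np.sin(a),0]])
    ax=Rt@at; cb=.011+.0*L; C=pnp.N-.0013*yd+.0005*ud+(L/1e3-.011)*n; Ot=C+.011*ax; T=Ot-Rt@ot
    print(psi,L,'TCP',np.round(T,4),'alpha yd',round(np.degrees(ax@yd),1),'ud',round(np.degrees(ax@ud),1))
E
```

```text
t 21.98 pos [ 0.7138 -0.0181  0.2709] x [-0.001  0.    -1.   ] y [ 0.897 -0.442 -0.001] z [-0.442 -0.897 -0.   ] F [ 0.1  0.1 -4.7] M [ 0.11  0.02 -0.03] w 0.0153
few 2Traceback (most recent call last):
  File "<stdin>", line 6, in <module>
TypeError: cannot unpack non-iterable NoneType object
```

```bash
cat > plan.py <<'E'
from pnp import *
import pnp
s,R=st()
ott=np.array([.0085,0,.016])
for ott in ([.0087,0,.016],[.0085,0,.0175],[.010,0,.015],[.011,0,.016],[.0087,0,.013]):
    o=(s["position"]+R@np.array(ott)-pnp.N); r=pose('w23',o@n,0,o@yd,o@ud,0,0)
    if r: break
O,Rw=r; z=Rw[:,2]; ot=R.T@(O-s["position"]); at=R.T@z
print('O in tool',1e3*ot,'axis in tool',at,'lean',np.degrees(np.arccos(z[2])),'az',np.degrees(np.arctan2(z[1],z[0])))
def T(psi,L,oy=-.0013,ou=.0005):
    a=np.radians(63.1+psi); Rt=np.column_stack([[0,0,-1.],[np.sin(a),-np.cos(a),0],[-np.cos(a),-np.sin(a),0]])
    ax=Rt@at; C=pnp.N+oy*yd+ou*ud+(L/1e3-.011)*n; return C+.011*ax-Rt@ot,ax
if __name__=='__main__':
  for nm in('w18','w19','w20','w21','w22'): pose(nm,11e-3,{'w18':17,'w19':19,'w20':11}.get(nm,0),0,0,{'w18':-10,'w19':-10,'w20':-6}.get(nm,0),0)
  for psi in (18,21,24):
   for L in (40,24,12):
    t,ax=T(psi,L); print(psi,L,'TCP',np.round(t,4),'alpha yd',round(np.degrees(ax@yd),1),'ud',round(np.degrees(ax@ud),1))
E
python3 plan.py
```

```text
t 21.98 pos [ 0.7138 -0.0181  0.2709] x [-0.001  0.    -1.   ] y [ 0.897 -0.442 -0.001] z [-0.442 -0.897 -0.   ] F [ 0.1  0.1 -4.7] M [ 0.11  0.02 -0.03] w 0.0153
w23 n 30 rms 0.13 L 57.0 yd 137.7 ud 44.5 mm axis tilt toward yd -0.4 ud -0.3 deg phi 0.6
O in tool [ 9.38283438  0.10058321 13.34929886] axis in tool [-0.86379259 -0.00250748 -0.50384132] lean 30.254056969085898 az 63.97951800917369
w18 n 31 rms 0.19 L 10.4 yd -2.0 ud 0.8 mm axis tilt toward yd -10.1 ud 0.6 deg phi 17.3
w19 n 31 rms 0.19 L 10.0 yd -1.7 ud 0.3 mm axis tilt toward yd -10.9 ud 0.9 deg phi 18.9
w20 n 31 rms 0.16 L 10.4 yd -0.9 ud -0.0 mm axis tilt toward yd -6.5 ud -0.1 deg phi 11.5
w21 n 31 rms 0.12 L 10.9 yd 0.9 ud -0.0 mm axis tilt toward yd -0.6 ud -0.1 deg phi 0.4
w22 n 31 rms 0.17 L 11.0 yd -0.1 ud -0.2 mm axis tilt toward yd -0.5 ud -0.1 deg phi 0.5
18 40 TCP [0.5977 0.0729 0.2341] alpha yd -9.1 ud 1.0
18 24 TCP [0.5941 0.0658 0.2203] alpha yd -9.1 ud 1.0
18 12 TCP [0.5914 0.0604 0.2099] alpha yd -9.1 ud 1.0
21 40 TCP [0.5967 0.073  0.2341] alpha yd -10.5 ud 1.5
21 24 TCP [0.5931 0.0659 0.2203] alpha yd -10.5 ud 1.5
21 12 TCP [0.5904 0.0606 0.2099] alpha yd -10.5 ud 1.5
24 40 TCP [0.5957 0.0731 0.2341] alpha yd -11.9 ud 2.0
24 24 TCP [0.5921 0.066  0.2203] alpha yd -11.9 ud 2.0
24 12 TCP [0.5894 0.0606 0.2099] alpha yd -11.9 ud 2.0
```

Run:
```python
from plan import *
for oy,ou in((0,0),):
  for psi,L in((22.7,45),(22.7,24),(22.7,11)):
    t,ax=T(psi,L,-.0012,0); print(psi,L,np.round(t,4),'d now axes',np.round(1e3*R.T@(t-s["position"]),1))
```

```text
t 21.98 pos [ 0.7138 -0.0181  0.2709] x [-0.001  0.    -1.   ] y [ 0.897 -0.442 -0.001] z [-0.442 -0.897 -0.   ] F [ 0.1  0.1 -4.7] M [ 0.11  0.02 -0.03] w 0.0153
w23 n 30 rms 0.13 L 57.0 yd 137.7 ud 44.5 mm axis tilt toward yd -0.4 ud -0.3 deg phi 0.6
O in tool [ 9.38283438  0.10058321 13.34929886] axis in tool [-0.86379259 -0.00250748 -0.50384132] lean 30.254056969085898 az 63.97951800917369
22.7 45 [0.5976 0.0757 0.2382] d now axes [  32.8 -145.6  -32.8]
22.7 24 [0.5928 0.0663 0.22  ] d now axes [  51.  -145.7  -22.3]
22.7 11 [0.5899 0.0605 0.2088] d now axes [  62.2 -145.8  -15.8]
```

```bash
python3 -m pendant '[[0,-48,-11,0],[0,-49,-11,0],[10,-49,-11,-5],[11,0,0,-8.5],[12,0,0,-8.5],[0,0,0,0],[0,0,0,0]]'
cat > go.py <<'E'
import sys
from plan import *
psi,L=float(sys.argv[1]),float(sys.argv[2]); t,ax=T(psi,L,*( [float(a)/1e3 for a in sys.argv[3:5]] if len(sys.argv)>4 else (-.0012,0)))
print('psi now',np.degrees(np.arctan2(R[1,1],R[0,1]))+26.9,'delta',np.round(1e3*R.T@(t-s["position"]),1))
E
sed -i 's/^s,R=st()/import json,os\ns,R=st()\nif os.path.exists("grip.npz"):\n    g_=np.load("grip.npz"); ot,at=g_["ot"],g_["at"]/; s/^for ott in/for ott in [] if os.path.exists("grip.npz") else/; s/^O,Rw=r;.*/if not os.path.exists("grip.npz"):\n    pass/; s/^print(.O in tool.*//' plan.py
python3 - <<'E'
import numpy as np
np.savez('grip.npz',ot=np.array([9.383,.1,13.349])/1e3,at=np.array([-.86379,-.0025,-.50384]))
E
python3 go.py 22.7 24
```

```text
clock: 22.85
position: [0.5978, 0.0754, 0.2385]
tool_rot: [2.178, 1.57, 0.53]
force: [0.3, 0.2, -4.0]
grip_width: 0.0159
t 22.85 pos [0.5978 0.0754 0.2385] x [ 0.  0. -1.] y [ 0.997 -0.077  0.   ] z [-0.077 -0.997 -0.   ] F [ 0.3  0.2 -4. ] M [ 0.02 -0.05 -0.  ] w 0.0159
psi now 22.46417097089676 delta [18.5 -4.3  9.5]
```

```bash
python3 -m pendant '[[6,-1.4,3,0],[6,-1.4,3,0],[6,-1.4,3,0],[0,0,0,0]]'; python3 go.py 22.7 15 -1.2 0
```

```text
clock: 23.35
position: [0.5926, 0.066, 0.2194]
tool_rot: [-1.195, 1.57, -2.841]
force: [0.3, 0.1, -3.4]
grip_width: 0.0154
t 23.35 pos [0.5926 0.066  0.2194] x [-0.001 -0.    -1.   ] y [ 0.997 -0.075 -0.001] z [-0.075 -0.997  0.   ] F [ 0.3  0.1 -3.4] M [0.04 0.02 0.01] w 0.0154
psi now 22.60017984608938 delta [ 7.1 -1.5  3.8]
```

```bash
python3 -m pendant '[[3.5,-0.7,1.9,0],[3.6,-0.7,1.9,0],[0,0,0,0]]'; python3 go.py 22.7 11 -1.2 0|tail -1;python3 -m pendant '[[2,-0.4,1.2,0],[1.5,-0.3,0.9,0],[0,0,0,0]]'
python3 - <<'E'
from pnp import *
st(); save('wrist','w24'); pose('w24',11e-3,19,-.002,0,-11,1)
E
```

```text
clock: 23.72
position: [0.5911, 0.0625, 0.2125]
tool_rot: [-1.163, 1.57, -2.809]
force: [0.5, 0.3, -3.7]
grip_width: 0.0157
psi now 22.62377888946113 delta [ 3.7 -1.1  2.1]
clock: 24.1
position: [0.5904, 0.0606, 0.2092]
tool_rot: [-0.997, 1.571, -2.642]
force: [-0.1, 0.5, -4.0]
grip_width: 0.0154
t 24.1 pos [0.5904 0.0606 0.2092] x [-0. -0. -1.] y [ 0.997 -0.074 -0.   ] z [-0.074 -0.997  0.   ] F [-0.1  0.5 -4. ] M [0.08 0.03 0.01] w 0.0154
w24 n 31 rms 0.13 L 11.5 yd -3.8 ud 0.1 mm axis tilt toward yd -11.1 ud 1.7 deg phi 19.5
```

```bash
for k in 1; do python3 -m pendant '[[0.9,-0.2,0.5,0],[0,0,0,0]]'; python3 -m pendant '[[0.9,-0.2,0.5,0],[0,0,0,0]]'; done
python3 - <<'E'
from pnp import *
st(); save('wrist','w25'); pose('w25',10e-3,19,-.003,0,-11,1)
E
```

```text
clock: 24.4
position: [0.5902, 0.0601, 0.2084]
tool_rot: [-0.981, 1.571, -2.626]
force: [0.6, -0.6, -3.6]
grip_width: 0.0157
clock: 24.65
position: [0.5902, 0.0599, 0.2078]
tool_rot: [2.239, 1.57, 0.594]
force: [-0.5, 1.8, 2.7]
grip_width: 0.0155
t 24.65 pos [0.5902 0.0599 0.2078] x [ 0.001  0.    -1.   ] y [ 0.997 -0.074  0.001] z [-0.074 -0.997 -0.   ] F [-0.5  1.8  2.7] M [ 0.44  0.14 -0.01] w 0.0155
w25 n 31 rms 0.11 L 10.0 yd -3.7 ud -0.1 mm axis tilt toward yd -11.1 ud 1.7 deg phi 19.5
```

```bash
python3 -m pendant '[[0.9,-1,0.1,0],[0.4,-0.8,-0.2,1],[0,0,0,0]]'
python3 - <<'E'
from pnp import *
st(); save('wrist','w26'); pose('w26',9e-3,19,-.003,0,-11,1)
E
```

```text
clock: 25.08
position: [0.5897, 0.0602, 0.2073]
tool_rot: [1.797, 1.567, 0.135]
force: [4.4, 2.2, 9.2]
grip_width: 0.0153
t 25.07 pos [0.5897 0.0602 0.2073] x [ 0.004  0.001 -1.   ] y [ 0.996 -0.092  0.004] z [-0.092 -0.996 -0.001] F [4.4 2.2 9.2] M [ 0.39 -1.28  0.14] w 0.0153
w26 n 31 rms 0.13 L 9.6 yd -4.2 ud -0.3 mm axis tilt toward yd -10.9 ud 1.6 deg phi 18.6
```

```bash
python3 -m pendant '[[-1.5,1,0,0],[0,2.5,1,0],[0,2.5,1,0],[0,2.5,1,0],[0,0,0,0]]' -0.45
python3 - <<'E'
from pnp import *
st(); save('wrist','w27'); pose('w27',10e-3,19,-.001,-.003,-5,-6)
E
```

```text
clock: 25.75
position: [0.5964, 0.056, 0.2075]
tool_rot: [-0.821, 1.57, -2.484]
force: [-0.6, -0.5, -0.3]
grip_width: 0.0236
t 25.75 pos [0.5964 0.056  0.2075] x [-0. -0. -1.] y [ 0.996 -0.092 -0.   ] z [-0.092 -0.996  0.   ] F [-0.6 -0.5 -0.3] M [0.03 0.11 0.02] w 0.0236
w27 n 31 rms 0.2 L 10.7 yd -1.9 ud -1.8 mm axis tilt toward yd -8.2 ud 0.8 deg phi 21.7
```

View pics/w27.png

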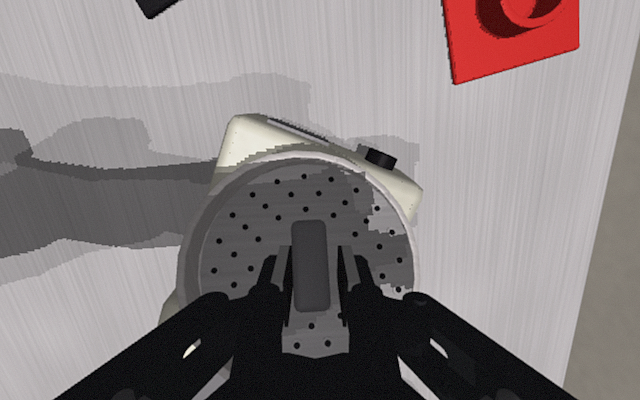

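```bash
python3 -m pendant '[[0,1.5,0.6,0],[0,1.5,0.6,0],[0,0,0,0]]'
python3 - <<'E'
from pnp import *
st(); save('wrist','w28'); pose('w28',10e-3,21,-.001,-.001,-5,0) or pose('w28',2e-3,20,0,0,0,0)
E
```

```text
clock: 26.18
position: [0.5992, 0.0546, 0.2077]
tool_rot: [-1.431, 1.57, -3.094]
force: [-3.3, -0.8, 1.6]
grip_width: 0.0235
t 26.18 pos [0.5992 0.0546 0.2077] x [-0. -0. -1.] y [ 0.996 -0.092 -0.   ] z [-0.092 -0.996  0.   ] F [-3.3 -0.8  1.6] M [0.08 0.58 0.03] w 0.0235
w28 n 32 rms 0.16 L 10.8 yd -0.1 ud -1.6 mm axis tilt toward yd -3.1 ud 0.5 deg phi 21.6
```

```bash
python3 -m pendant '[[0,1.2,1.5,1],[0,0.6,1.5,1],[0,0,0,0],[0,0,0,0]]'
python3 - <<'E'
from pnp import *
st(); save('wrist','w29'); pose('w29',10e-3,20,-.000,-.001,-2,0) or pose('w29',2e-3,20,0,0,0,0)
E
```

```text
clock: 26.72
position: [0.6006, 0.052, 0.2076]
tool_rot: [-2.362, 1.57, 2.224]
force: [-3.7, 3.5, 0.6]
grip_width: 0.0235
t 26.73 pos [0.6006 0.052  0.2076] x [-0.     0.001 -1.   ] y [ 0.992 -0.126 -0.   ] z [-0.126 -0.992 -0.   ] F [-3.7  3.5  0.6] M [ 0.78  0.83 -0.03] w 0.0235
w29 n 33 rms 0.39 L 10.4 yd 1.1 ud -1.3 mm axis tilt toward yd 0.9 ud -0.4 deg phi 23.6
```

```bash
python3 -m pendant '[[0,-0.5,0.3,3],[0,0,0.3,3],[0,0,0,0],[0,0,0,0]]'
python3 - <<'E'
from pnp import *
st(); save('wrist','w30'); pose('w30',10e-3,22,-.000,-.001,0,0) or pose('w30',2e-3,20,0,0,0,0)
E
```

```text
clock: 27.28
position: [0.6001, 0.0509, 0.2077]
tool_rot: [-0.302, 1.571, -2.104]
force: [-3.0, 0.1, 1.3]
grip_width: 0.0234
t 27.27 pos [0.6001 0.0509 0.2077] x [-0. -0. -1.] y [ 0.974 -0.228 -0.   ] z [-0.228 -0.974  0.   ] F [-3.   0.1  1.3] M [-0.01  0.75  0.  ] w 0.0234
w30 n 35 rms 0.51 L 0.5 yd 0.4 ud -1.9 mm axis tilt toward yd 0.5 ud -0.5 deg phi 19.1
```

The disc dropped home: L = 0.5 mm, tilt below 1°, φ about 19°. I'll open the jaws and retreat.

```bash
python3 -m pendant '[[0,-1,0,0],[0,0,0,0],[0,0,0,0],[0,0,0,0]]' 0; python3 -m pendant '[[-8,0,-2,0],[-20,0,-8,0],[-40,0,-10,0],[-40,0,0,0],[0,0,0,0],[0,0,0,0]]'
python3 - <<'E'
from pnp import *
st(); save('wrist','w31'); save('side','s31'); save('top','t31')
pose('w31',.5e-3,19,0,0,0,0)
E
```

```text
clock: 27.82
position: [0.5993, 0.0512, 0.2077]
tool_rot: [1.688, 1.571, -0.114]
force: [0.7, -0.5, -0.0]
grip_width: 0.0426
clock: 28.58
position: [0.6036, 0.0708, 0.3156]
tool_rot: [-2.28, 1.571, 2.201]
force: [0.4, -0.9, -0.5]
grip_width: 0.043
t 28.57 pos [0.6036 0.0708 0.3156] x [-0.  0. -1.] y [ 0.973 -0.229 -0.   ] z [-0.229 -0.973 -0.   ] F [ 0.4 -0.9 -0.5] M [ 0.07  0.01 -0.04] w 0.043
w31 n 45 rms 0.2 L 0.0 yd 0.1 ud -1.6 mm axis tilt toward yd -0.7 ud 0.2 deg phi 19.5
```

View pics/w31.png

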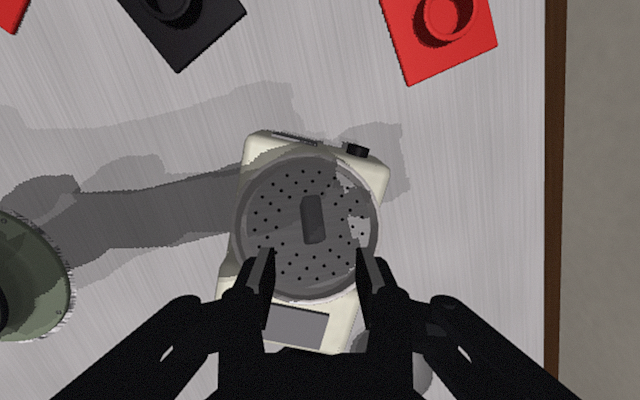

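View pics/s31.png

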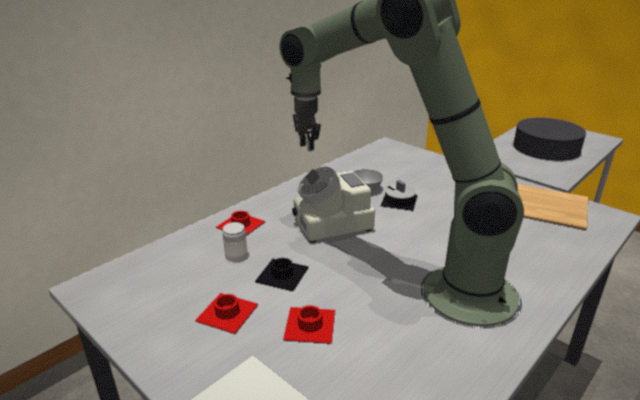

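The disc sits flat in the bowl at (313,220) in the wrist view: L 0.0 mm, tilt 0.7°. In the side view the can, bowl and slicing disc are where they were. The gripper is clear of everything, so I'm handing in.

```bash
python3 -c "
from workcell import job_done
print(job_done())"
```

```text
the job is handed in; nothing more can be done
None
```

The grating disc is in the cutter with its lugs in the drive, released and with the gripper clear. I handed the job in at about 29 s of the 64 s allowed.

**How it was done:**
- **Tilting:** the arm can't tilt its tool. I caught the lugs on the stand's tube and pivoted the disc in the jaws to about 30°, to match the neck.
- **First try:** I lowered it into the neck and turned it with loose jaws. It sagged and did not engage.
- **Second try:** I regripped it and tried to turn it in the grip. The lugs still stayed on the dogs, so I lifted it out and looked again. The drive was still at about 19.5°, and I corrected my estimate of the neck position by roughly 2 mm.
- **Third try:** I put it in at about 19.5°, loosened the jaws and nudged it upright with about 3–5 N until it dropped.

**Last checks (wrist camera, 45 holes matched, 0.2 px):**

| Check | Measured | Limit |
|---|---|---|
| Height above the neck's mouth | 0.0 mm | −4 to 3 mm |
| Distance from the neck's centre | 1.6 mm | 5 mm |
| Axis tilt | 0.7° | 4° |

- **Position uncertainty:** the 1.6 mm offset depends on where I put the neck. My estimates from the different camera views disagreed by up to 7 mm before I settled on the wrist camera's value. The disc lying flat at zero height is the stronger sign that it is home.
- **Forces:** the highest force I saw at the wrist was about 21 N. I only read it at the end of each move, so brief peaks in between would not show.
- **Other objects:** the side view shows the can, bowl and slicing disc where they were, but I judged that by eye and did not measure it.

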